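# Clamp the sample holder at the set force

## Task

Pick up the sample holder by its blue grip and slide it gently along the bed of the screw clamp, between the guide rails, until it is fully home against the rubber end stop. Then tighten the black knob (clockwise from above) until the sprung indicator tab pops out of the front of the clamp's blue spring box and shows green; stop there, because red means over-tightened. Let go, leaving the holder clamped and the things round about where they are.

Things in the scene. Friction and masses are not known exactly. Their poses are not given: they have to be found in the camera images.
- holder_grip (a point): Centre of the blue grip block (34 long x 24 wide x 36 mm high) near the tail of the loose sample holder, a flat aluminium plate 170x44x8 mm, 0.3 kg. This point is 26 mm above the plate's underside; the block spans 8 to 44 mm. x along the plate to its nose (white disc end), y across, z up. Grasp across y; the plate sticks out 10 mm on either side below. In a firm grip it stays about level.
- holder_nose (a point): Middle of the leading (nose) edge of the sample holder, at its underside: 145 mm ahead of the grip's centre along x and 26 mm below it. Same axes. On the far side of the holder, from x = 0.53 m on and y over 0, stands the low base (56 mm high) of the yarn reel, whose bars reach out over it to x = 0.50 m from y = 0.2 m on: come in from the robot's side.
- seat (a point): Where the holder's nose lies when fully home: on the face of the clamp's rubber end stop, at bed height (22 mm above the worktop). x points into the clamp, the way the holder is pushed; y across, z up. Two guide rails, 47 mm apart and 7 mm high, run from the stop to 80 mm in front of it and flare out to 102 mm in front; the flat open bed goes on to 150 mm in front.
- clamp: Grey screw clamp fixed to the worktop, 195x90x185 mm, may stand turned. Origin on the screw axis at worktop height, 30 mm in front of the end stop's face; axes as seat. Its head hangs over the bed from z = 100 to 145 mm, 24 mm out in front (-x) of the screw axis, 60 mm wide; the blue spring box under the head comes down with the screw, 28 mm out in front.
- foot_face (a point): Middle of the underside of the round steel pressing foot (34 mm across, on a sprung plunger under the blue spring box), on the screw axis. At first 13 to 15 mm above the bed, so 5 to 7 mm above a holder slid under it.
- foot: The same pressing foot; its origin is on the screw axis 37 mm below the foot's face.
- knob_grip (a point): Centre of the round black knob on top of the clamp head, on its upright axis: diameter 45 mm, 34 mm high, from 151 to 185 mm above the worktop (this point at 168 mm); grip it from above at any yaw. The head's top below it is at 150 mm or lower. The knob keeps its height as it turns. z up.
- knob (a joint): Knob angle, rad; grows clockwise seen from above (tightening), up to 5.0; starts at 0 to 0.5. One rad lowers the foot 4 mm. Steady drag about 0.12 N m; stays where it is left. The foot meets a holder at about 1.75 rad; from there its spring is squeezed: about 3 N at once, then 6 N per rad.
- tab (a joint): How far the indicator tab stands out, m: 0 in; pops to about 0.012 (green shows) at the set force, and on to 0.024 (red shows) when the knob is turned about 0.75 rad farther. The set force was adjusted by hand and is not known: the tab pops anywhere from 0.8 to 2 rad of turning after the foot has met the holder, so watch it. It does not go back in.
- tab_tip (a point): Tip of the indicator tab, 30 mm wide and 7 mm thick, in the front (mouth side) face of the blue spring box, at first 78 to 80 mm above the worktop (it comes down with the screw, 4 mm per rad); it moves out along -x of seat.
- end_stop: Black rubber end stop of the clamp, 40 mm wide, 20 mm high above the bed. Its origin is that of the clamp. A push of 6 to 10 N is ample to be sure the holder is home; take the last centimetres slowly.
- calculator: Bystander: pocket calculator, 108x66x13 mm, origin at the middle of its underside; leave it alone.
- stapler: Bystander: blue stapler, 34x112x34 mm, origin at the middle of its underside; leave it alone.
- tape_measure: Bystander: yellow tape measure, 32x67x55 mm, origin at the middle of its underside; leave it alone.
- weight_50: Bystander: larger brass weight, 24x24x30 mm, origin at the middle of its underside; leave it alone.
- weight_20: Bystander: smaller brass weight, 18x18x23 mm, origin at the middle of its underside; leave it alone.
- counter: Bystander: hand tally counter, 68x42x21 mm, origin at the middle of its underside; leave it alone.
- oil_bottle: Bystander: oil bottle with a red nozzle, 32x32x119 mm, origin at the middle of its underside; leave it alone.

How it is judged:
By the outcome, as a careful person would: the job done as asked, in the order asked, and still so for the second after the job is handed in, with the robot touching nothing.
It also fails if it takes over 72 s, if anything falls off the work surface, if the arm or the gripper's body presses on something with over 40 N, if the wrist force passes 120 N, or if a joint passes its speed limit or range.

## Robot

A 7-joint arm with a two-finger parallel gripper is mounted at the origin on a cart in front of the work surface, level with it; the furniture and walls round the work are solid. World frame = base frame: x ahead of the robot, y to its left, z up, the work surface at z = 0. Lengths are in m, angles in rad, forces in N, time in s.
With the tool pointing down it reaches from about 0.425 to 0.875 m from the base axis. Payload 4.7 kg.
Tool frame: the origin (TCP) lies midway between the tips of the shut fingers; the grasp point (between the pads) lies 19 mm behind it; y points along the fingers, z is the direction in which the jaws open and shut, and the axes are right-handed (so a half turn about y gives the same grasp; the last joint's range is limited). The gripper opens to 87 mm and grips with 3 to 60 N. Pads are 19 mm wide; open, the fingers measure 117 mm over their backs; the gripper's body (75 mm by 190 mm) begins 51 mm behind the grasp point.
Start: joints at [-1.205, 0.321, -0.07, 1.45, 0.023, 1.371, -0.057], TCP at [0.224, 0.61, 0.223] pointing down, gripper open.
Joint ranges: [-2.86, 2.86], [-0.3, 2.09], [-1.38, 1.24], [0.06, 2.45], [-1.56, 4.7], [0.09, 2.05], [-2.69, 2.69]. Speed limits (rad/s): [2.57, 2.57, 3.14, 3.14, 3.14, 3.14, 3.14].

## Interface

Orientations are given as a rotation vector (axis times angle).
In Python, from bench import ctrl gives the robot as it stands.
- The arm moves only by the tool play_rows, never from a script. Its arguments are lists of equal length, an entry for each row: "translation": the shift along the tool's x, y, z in mm, a list of three; "turn": the turn, a rotation vector about the tool's x, y, z in rad, a list of three; "fingers": the opening, from -1 (shut) to 1 (fully open), so that 0 is half open. In form: {"translation": [[dx, dy, dz], ...], "turn": [[wx, wy, wz], ...], "fingers": [fingers, ...]}. A call has exactly 10 rows; each row shifts and turns the commanded pose from where the row before left it, along the tool's axes as they then stand; what a row does not reach is not made up. A row lasts 1/12 s, in which the tool goes at most 41.7 mm and 7.16 degrees, less where a joint would pass 70% of its speed; a pose out of reach is approached as far as the arm can. A call with a gripper value outside its range is refused whole. The fingers move at their own pace and stop on an object; "grip_force" is the grip in N (left out, the last holds). Time passes only in rows, so rows that do not move let the fingers close, or fill a call up. It gives the time, the measured TCP pose, the force and the opening at its end, in the units of the state.
- ctrl.get_state(): the state, without advancing time (a new reading comes with each control period).
- ctrl.get_image(name): name is "side" or "top"; returns the picture (480x640x3 uint8, blue, green, red); there is no depth.
- ctrl.camera_info(name): a dict with "camera_matrix" (3x3 intrinsics, pixels), "k1" (the pictures are not rectified: a ray, as slopes to the right and down, at radius r is drawn at 1 + k1 r^2 times it, then the intrinsics apply), "R" (3x3) and "t" (3): a world point X has camera coordinates R X + t. Camera axes: x right, y down, z forward; pixel columns grow to the right and rows downward; lengths in m; the calibration is good to about 2 mm. A picture is of the moment at which its call begins. camera_info takes no time and is no camera call.
- ctrl.close_job(): hands the job in, once; it reports no verdict.
The state is a dict: "time": time; "joint_positions": joint angles; "qd": joint speeds; "joint_torque": joint torques, N m; "position": TCP position; "tool_rot": TCP orientation; "ft_force": force on the tool from outside, world axes, zero at the start; "torque": the same for the moment, N m; "grip_width": opening from 0.0 (shut) to 1.0 (fully open).
Only numpy, scipy, OpenCV 4.12 (cv2) and the standard library are available. Lean on these libraries where they do the work, as an engineer would, in place of code of your own. Each camera call takes 0.05 s, during which the arm holds its last target.

## Working session

There is one attempt and no reset: what is moved stays moved. The work goes in short steps, Python scripts to look and compute and a tool call to move; the robot and the scene stay as the last step left them, time stands still between calls to the robot, and variables do not carry over. Pictures are saved under pics/ and viewed, and the job is handed in when it is done.

Besides the shell and the picture viewer there is one more tool, called after "Call:" by a JSON object that holds its "method" and its "body". play_rows: Moves the arm, as the interface text tells. Its arguments: {"type":"object","properties":{"translation":{"type":"array"},"turn":{"type":"array"},"fingers":{"type":"array"},"grip_force":{"type":"number"}},"required":["translation","turn","fingers"]}

```bash
mkdir -p pics; ls; python3 - <<'E'
from bench import ctrl
import cv2,numpy as np
np.set_printoptions(precision=4,suppress=True)
s=ctrl.get_state()
for k,v in s.items(): print(k,np.round(v,4))
for n in("side","top"):
    cv2.imwrite(f"pics/{n}0.png",ctrl.get_image(n)); print(n,ctrl.camera_info(n))
E
```

```text
pics
time 0.0
joint_positions [-1.2049  0.3218 -0.0701  1.4517  0.0226  1.3708 -0.0569]
qd [ 0.0006 -0.0008  0.0002 -0.0004  0.0002  0.0016 -0.0005]
joint_torque [ -0.0015 -49.1279  -0.4049 -31.2542  -0.0642   0.0435   0.0002]
position [0.2238 0.6097 0.2215]
tool_rot [-1.555   0.2762 -0.2759]
ft_force [0.0547 0.1865 0.3144]
torque [ 0.0291 -0.0158  0.0553]
grip_width 0.9966
side {'camera_matrix': array([[515.7611,   0.    , 313.6546],
       [  0.    , 515.7611, 239.568 ],
       [  0.    ,   0.    ,   1.    ]]), 'k1': -0.11054781762128515, 'R': array([[-0.9014, -0.4321, -0.0256],
       [-0.2108,  0.4898, -0.846 ],
       [ 0.3781, -0.7572, -0.5326]]), 't': array([0.5609, 0.119 , 1.4329])}
top {'camera_matrix': array([[524.1295,   0.    , 310.0072],
       [  0.    , 524.1295, 242.6742],
       [  0.    ,   0.    ,   1.    ]]), 'k1': -0.1152671222694058, 'R': array([[ 0.439 , -0.8985,  0.008 ],
       [-0.7754, -0.3833, -0.5019],
       [ 0.454 ,  0.2141, -0.8649]]), 't': array([-0.1091,  0.5389,  1.638 ])}
```

View pics/side0.png

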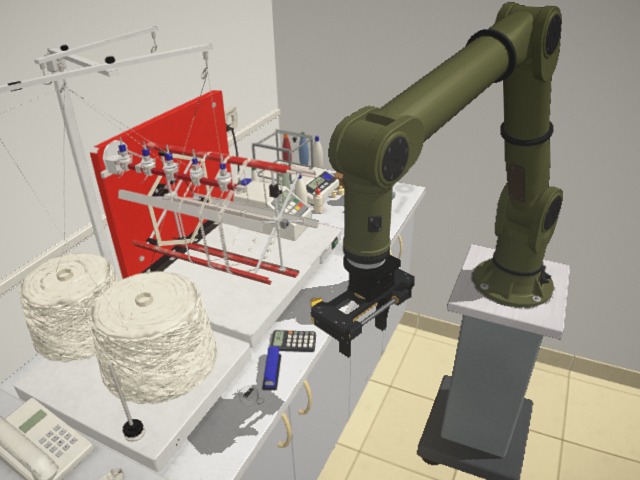

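View pics/top0.png

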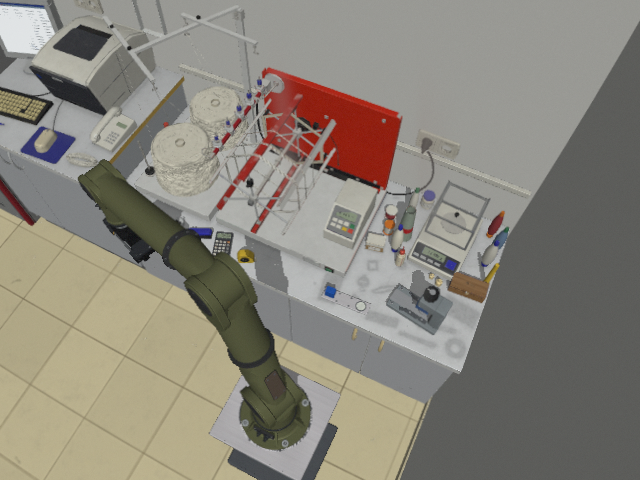

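The side view is mostly blocked by the arm. The top view shows the holder at about (345,300) and the clamp at about (420,305). I'll zoom in on those.

```bash
cat > h.py <<'E'
import cv2,numpy as np
from bench import ctrl
from scipy.optimize import least_squares
np.set_printoptions(precision=4,suppress=True)
def proj(n,X):
    c=ctrl.camera_info(n);X=np.atleast_2d(X);p=X@np.array(c['R']).T+c['t'];s=p[:,:2]/p[:,2:]
    s=s*(1+c['k1']*(s**2).sum(1,keepdims=True));K=c['camera_matrix'];return s*[K[0,0],K[1,1]]+[K[0,2],K[1,2]]
def ray(n,uv):
    c=ctrl.camera_info(n);K=np.array(c['camera_matrix']);q=cv2.undistortPoints(np.array([[uv]],float),K,np.array([c['k1'],0,0,0.]))
    # exact invert
    d=(np.array(uv)-K[:2,2])/K[0,0];s=d.copy()
    for _ in range(50): s=d/(1+c['k1']*(s@s))
    R=np.array(c['R']);o=-R.T@c['t'];v=R.T@np.r_[s,1];return o,v/np.linalg.norm(v)
def atz(n,uv,z):
    o,v=ray(n,uv);return o+v*(z-o[2])/v[2]
def crop(n,u0,v0,w,h,f,name,img=None):
    if img is None: img=ctrl.get_image(n)
    c=cv2.resize(img[v0:v0+h,u0:u0+w],None,fx=f,fy=f,interpolation=cv2.INTER_CUBIC)
    cv2.imwrite('pics/'+name,c);return img
E
python3 - <<'E'
from h import *
i=cv2.imread('pics/top0.png');crop('top',300,255,160,100,5,'t0z.png',i)
i=cv2.imread('pics/side0.png');crop('side',260,110,180,130,4,'s0z.png',i)
E
```

```text
(no output)
```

View pics/t0z.png

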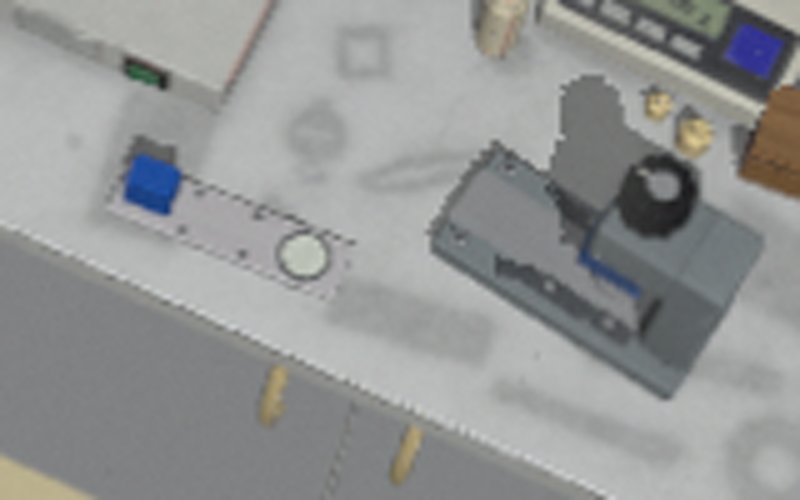

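View pics/s0z.png

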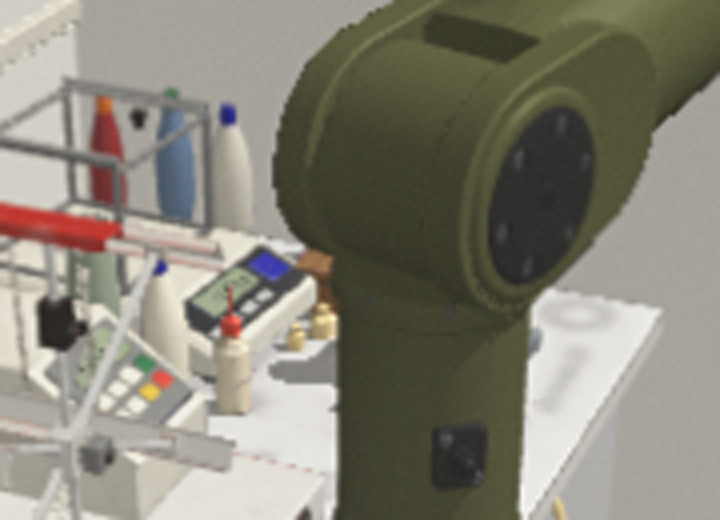

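```bash
python3 - <<'E'
from h import *
P={'tailA':(106,208,.008),'noseL':(355,242,.008),'noseR':(332,299,.008),'disc':(303,257,.009),'gripTLf':(182,170,.044),'gripTLb':(136,156,.044),'gripTRf':(170,200,.044),'gripTRb':(124,186,.044),'bedL':(493,144,.022),'bedR':(431,236,.022),'bedRback':(669,386,.022),'knobtop':(660,190,.185),'knobC168':(658,197,.168),
'w1':(658,115,0),'w2':(693,150,0),'headL':(763,240,.145)}
for k,(u,v,z) in P.items(): print(k,atz('top',(300+u/5-.4,255+v/5-.4),z))
E
```

```text
tailA [0.4259 0.0447 0.008 ]
noseL [ 0.4791 -0.1225  0.008 ]
noseR [ 0.4326 -0.1248  0.008 ]
disc [ 0.4522 -0.0944  0.009 ]
gripTLf [0.46   0.0037 0.044 ]
gripTLb [0.4556 0.0368 0.044 ]
gripTRf [0.4357 0.0017 0.044 ]
gripTRb [0.4313 0.0346 0.044 ]
bedL [ 0.5852 -0.1823  0.022 ]
bedR [ 0.5001 -0.1693  0.022 ]
bedRback [ 0.4684 -0.3569  0.022 ]
knobtop [ 0.5175 -0.296   0.185 ]
knobC168 [ 0.5212 -0.2971  0.168 ]
w1 [ 0.6712 -0.2812  0.    ]
w2 [ 0.6558 -0.3136  0.    ]
headL [ 0.5345 -0.3702  0.145 ]
```

```bash
cat > fit.py <<'E'
from h import *
def frame(p,z=0):
    c,s=np.cos(p[2]),np.sin(p[2]);return np.array([[c,-s,0],[s,c,0],[0,0,1]]),np.array([p[0],p[1],z])
def fit(n,mp,px,p0,z=0):
    mp=np.array(mp);px=np.array(px)
    f=lambda p:(proj(n,mp@frame(p,z)[0].T+frame(p,z)[1])-px).ravel()
    r=least_squares(f,p0,loss='soft_l1');return r.x,f(r.x).reshape(-1,2)
def box(x0,x1,y0,y1,z0,z1): return [((x0,x1)[i],(y0,y1)[j],(z0,z1)[k]) for i in(0,1) for j in (0,1) for k in (0,1)]
HOLD=[box(-.025,.145,-.022,.022,0,.008),box(-.017,.017,-.012,.012,.008,.044)]
CL=[box(-.12,.075,-.045,.045,0,.022),box(-.05,.03,-.0205,.0205,.022,.0221),box(-.024,.07,-.03,.03,.1,.145),box(.03,.032,-.02,.02,.022,.042)]
def draw(img,n,boxes,p,u0,v0,f,col,z=0):
    R,t=frame(p,z)
    for b in boxes:
        q=(proj(n,np.array(b)@R.T+t)+.5-[u0,v0])*f
        for i in range(8):
            for m in(1,2,4):
                if not i&m: cv2.line(img,tuple(int(x*8) for x in q[i]),tuple(int(x*8) for x in q[i|m]),col,1,cv2.LINE_AA,3)
def circ(img,n,p,r,zz,u0,v0,f,col):
    R,t=frame(p);a=np.linspace(0,6.3,60);q=(proj(n,np.c_[r*np.cos(a),r*np.sin(a),0*a+zz]@R.T+t)+.5-[u0,v0])*f
    cv2.polylines(img,[np.int32(q*8)],False,col,1,cv2.LINE_AA,3)
E
python3 - <<'E'
from fit import *
from scipy.spatial.transform import Rotation as Ro
for n in('side','top'):
    c=ctrl.camera_info(n);print(n,-np.array(c['R']).T@c['t'])
s=ctrl.get_state();print(Ro.from_rotvec(s['tool_rot']).as_matrix())
print('oil',atz('side',(318,212),0))
px=lambda u,v:(300+u/5-.4,255+v/5-.4)
h,e=fit('top',[(-.025,-.022,.008),(.145,.022,.008),(.145,-.022,.008),(.017,.012,.044),(-.017,.012,.044),(.017,-.012,.044),(-.017,-.012,.044)],
 [px(106,208),px(355,242),px(332,299),px(182,170),px(136,156),px(170,200),px(124,186)],[.445,.02,-1.5]);print(h,e)
k,e=fit('top',[(-.12,.045,.022),(-.12,-.045,.022),(.075,-.045,.022),(0,0,.185),(.07,.03,.145)],[px(493,144),px(431,236),px(669,386),px(660,190),px(763,240)],[.52,-.296,-1.7]);print(k,e)
i=cv2.imread('pics/top0.png')
z=cv2.resize(i[255:355,300:460],None,fx=5,fy=5,interpolation=cv2.INTER_CUBIC)
draw(z,'top',HOLD,h,300,255,5,(0,255,0));draw(z,'top',CL,k,300,255,5,(0,0,255));circ(z,'top',k,.0225,.185,300,255,5,(0,255,255));circ(z,'top',k,.0225,.151,300,255,5,(0,255,255))
cv2.imwrite('pics/ov.png',z)
E
```

```text
side [-0.0111  1.2691  0.8782]
top [-0.2779 -0.2421  1.6881]
[[ 0.9388 -0.0005  0.3445]
 [-0.3445 -0.0017  0.9388]
 [ 0.0001 -1.     -0.0017]]
oil [ 0.6765 -0.1483  0.    ]
[ 0.4464  0.02   -1.5055] [[-0.0728  0.8705]
 [ 0.0731  0.3967]
 [ 0.4987 -0.1441]
 [-0.0762  0.117 ]
 [-0.0306 -0.4833]
 [-0.1704 -0.0249]
 [-0.1722 -0.6644]]
[ 0.52   -0.2946 -1.7592] [[ 0.8862 -0.0109]
 [-0.4708  0.3351]
 [ 0.1503  2.0458]
 [-0.1584 -0.8231]
 [-0.1939 -0.6189]]
```

View pics/ov.png

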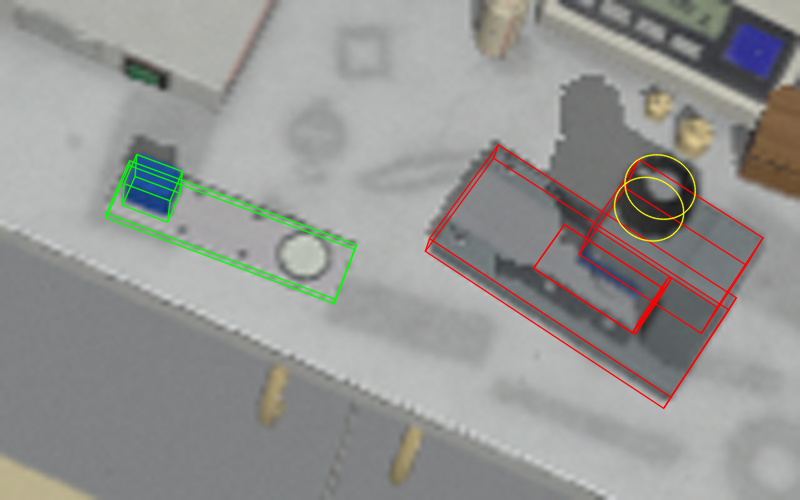

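The overlay fits well. The holder grip is at (0.446, 0.020) with heading −1.506. The clamp axis is at (0.520, −0.295) with heading −1.76. I'll write a helper that plans rows, then move.

```bash
cat > plan.py <<'E'
from h import *
from scipy.spatial.transform import Rotation as Ro
def st():
    s=ctrl.get_state();M=Ro.from_rotvec(s['tool_rot']).as_matrix()
    print('t',round(s['time'],2),'p',np.round(s['position'],4),'zyaw',round(np.degrees(np.arctan2(M[1,2],M[0,2])),2),'ydown',M[:,1],'F',np.round(s['ft_force'],1),'T',np.round(s['torque'],2),'g',round(float(s['grip_width']),3),'q',np.round(s['joint_positions'],2));return s,M
def rows(P,yaw,n,dec=1):
    """straight rows to TCP P and jaw-axis yaw deg (mod 180), levelling too"""
    s,M=st();p=np.array(s['position'],float);P=np.array(P)
    cur=np.degrees(np.arctan2(M[1,2],M[0,2]));d=(yaw-cur+90)%180-90;a=np.radians(cur+d)
    G=np.c_[[np.sin(a),-np.cos(a),0],[0,0,-1],[np.cos(a),np.sin(a),0]]
    w=Ro.from_matrix(M.T@G).as_rotvec()/n;w=np.round(w,3)
    T=[];
    for i in range(n):
        t=np.round(M.T@((P-p)/(n-i))*1000,dec);p=p+M@t/1000;T.append(t.tolist());M=M@Ro.from_rotvec(w).as_matrix()
    print('translation',T);print('turn each',w.tolist(),'end',p,'max mm',max(np.linalg.norm(t) for t in T),'deg',np.degrees(np.linalg.norm(w)))
E
python3 - <<'E'
from plan import *
print(atz('top',(330,240),.056),atz('top',(350,210),.1),atz('top',(338,238),.1))
rows((.37,.27,.2),36,10,0)
E
```

```text
[0.6208 0.102  0.056 ] [0.7438 0.0808 0.1   ] [0.6165 0.0709 0.1   ]
t 0.1 p [0.2238 0.6097 0.2216] zyaw 69.85 ydown [-0.0005 -0.0017 -1.    ] F [-0.1 -0.2  0.8] T [-0.    0.01  0.02] g 1.002 q [-1.2   0.32 -0.07  1.45  0.02  1.37 -0.06]
translation [[25.0, 2.0, -27.0], [27.0, 2.0, -25.0], [28.0, 2.0, -24.0], [30.0, 2.0, -22.0], [31.0, 2.0, -20.0], [32.0, 2.0, -18.0], [33.0, 3.0, -16.0], [34.0, 2.0, -15.0], [35.0, 3.0, -12.0], [36.0, 2.0, -10.0]]
turn each [0.0, 0.059, 0.0] end [0.3701 0.2704 0.2001] max mm 37.416573867739416 deg 3.3804509912718568
```

Call:
{"method": "play_rows", "body": {"translation": [[25,2,-27],[27,2,-25],[28,2,-24],[30,2,-22],[31,2,-20],[32,2,-18],[33,3,-16],[34,2,-15],[35,3,-12],[36,2,-10]], "turn": [[0,0.059,0],[0,0.059,0],[0,0.059,0],[0,0.059,0],[0,0.059,0],[0,0.059,0],[0,0.059,0],[0,0.059,0],[0,0.059,0],[0,0.059,0]], "fingers": [1,1,1,1,1,1,1,1,1,1], "grip_force": 40}}

```text
time: 0.93
position: [0.3703, 0.269, 0.2001]
tool_rot: [-1.443, 0.737, -0.736]
ft_force: [0.7, 0.0, -0.4]
grip_width: 0.999
```

```bash
python3 - <<'E'
from plan import *
i=crop('side',200,100,300,225,2.6,'s1.png')
cv2.imwrite('pics/s1full.png',i)
rows((.4464,.02,.12),3.74,10,0)
E
```

```text
t 0.98 p [0.3742 0.2609 0.1998] zyaw 35.17 ydown [ 0.0006 -0.0047 -1.    ] F [ 2.  -7.2 -0.1] T [-0.57 -0.15  0.05] g 1.0 q [-0.89 -0.09  0.21  1.94  0.02  1.28 -0.07]
translation [[24.0, 8.0, -8.0], [24.0, 8.0, -7.0], [25.0, 8.0, -5.0], [25.0, 8.0, -4.0], [25.0, 8.0, -3.0], [25.0, 8.0, -1.0], [25.0, 8.0, 0.0], [25.0, 8.0, 2.0], [25.0, 9.0, 3.0], [24.0, 8.0, 4.0]]
turn each [0.0, 0.055, 0.0] end [0.4461 0.0201 0.12  ] max mm 26.739483914241877 deg 3.1512678732195276
```

View pics/s1.png

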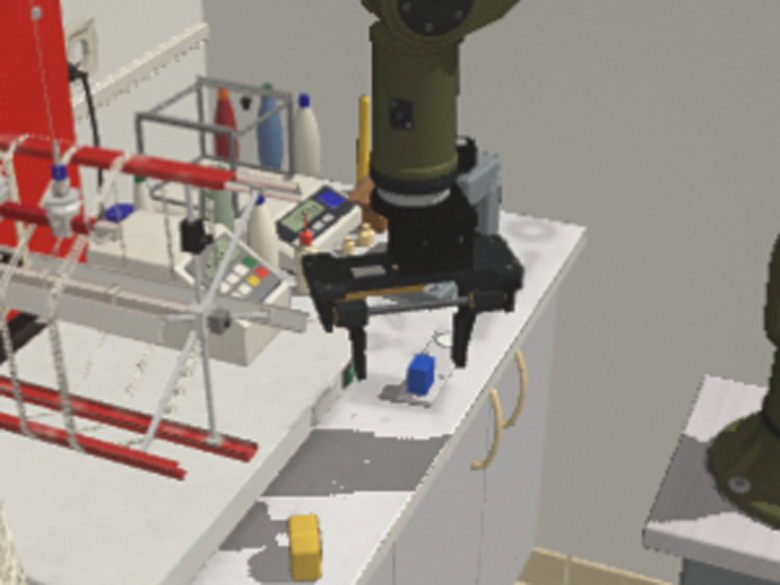

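```bash
python3 - <<'E'
import re
s=open('plan.py').read()
s=s.replace("def rows(P,yaw,n,dec=1):","def rows(P,yaw,n,dec=1,p0=None):").replace("P=np.array(P)\n","P=np.array(P)\n    if p0 is not None: p=np.array(p0,float)\n")
open('plan.py','w').write(s)
from plan import *
from fit import *
h=[.4464,.02,-1.5055]
R,t=frame(h);print('grip centre pred',proj('side',R@[0,0,.026]+t), 'corners',(proj('side',np.array(HOLD[1])@R.T+t)-[200,100])*2.6)
rows((.4464,.02,.12),3.74,8,0,(.3701,.2704,.2001))
E
```

```text
grip centre pred [[362.5193 243.714 ]] corners [[427.6533 395.8822]
 [428.5015 369.905 ]
 [408.0676 392.0802]
 [408.6678 366.1793]
 [436.0928 380.9521]
 [437.0232 355.2332]
 [416.7965 377.2827]
 [417.4872 351.6392]]
t 0.98 p [0.3742 0.2609 0.1998] zyaw 35.17 ydown [ 0.0006 -0.0047 -1.    ] F [ 2.  -7.2 -0.1] T [-0.57 -0.15  0.05] g 1.0 q [-0.89 -0.09  0.21  1.94  0.02  1.28 -0.07]
translation [[31.0, 10.0, -10.0], [32.0, 10.0, -8.0], [32.0, 10.0, -6.0], [32.0, 10.0, -4.0], [33.0, 10.0, -1.0], [33.0, 10.0, 1.0], [32.0, 10.0, 3.0], [33.0, 10.0, 5.0]]
turn each [0.0, 0.069, 0.001] end [0.4461 0.0197 0.1204] max mm 34.84250278036869 deg 3.953823951411586
```

The grip block in the side view is within 0.7 px of where the top-view fit puts it.

Call:
{"method": "play_rows", "body": {"translation": [[31,10,-10],[32,10,-8],[32,10,-6],[32,10,-4],[33,10,-1],[33,10,1],[32,10,3],[33,10,5],[0,0,0],[0,0,0]], "turn": [[0,0.069,0],[0,0.069,0],[0,0.069,0],[0,0.069,0],[0,0.069,0],[0,0.069,0],[0,0.069,0],[0,0.069,0],[0,0,0],[0,0,0]], "fingers": [1,1,1,1,1,1,1,1,1,1]}}

```text
time: 1.82
position: [0.4497, 0.0197, 0.1199]
tool_rot: [-1.244, 1.156, -1.155]
ft_force: [-1.0, 0.6, 0.4]
grip_width: 1.0
```

```bash
python3 - <<'E'
from plan import *
i=crop('side',280,150,160,120,5,'s2.png')
rows((.4464,.02,.013),3.74,8,1)
E
```

```text
t 1.87 p [0.4497 0.0214 0.1202] zyaw 4.37 ydown [-0.001   0.0001 -1.    ] F [-0.1  1.1 -0.1] T [-0.04  0.03  0.01] g 1.0 q [-0.61 -0.04  0.5   2.07  0.02  1.11 -0.05]
translation [[0.1, 13.4, -0.4], [0.1, 13.4, -0.4], [0.2, 13.4, -0.4], [0.1, 13.4, -0.4], [0.2, 13.4, -0.4], [0.1, 13.4, -0.4], [0.2, 13.4, -0.5], [0.1, 13.4, -0.4]]
turn each [0.0, 0.001, -0.0] end [0.4464 0.02   0.013 ] max mm 13.41081652995074 deg 0.057295779513082325
```

View pics/s2.png

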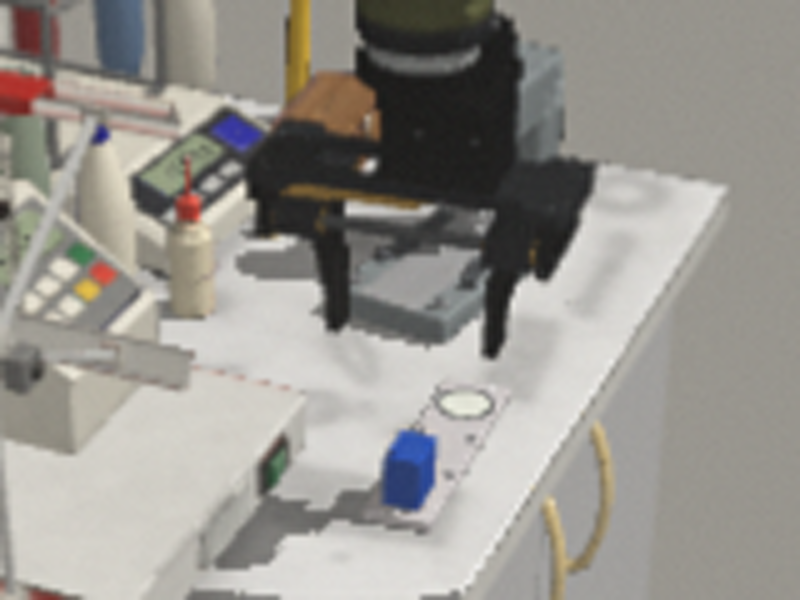

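The side view shows the jaws above the blue grip, which is at about (410,470) in the crop, with the way down clear. Descending.

Call:
{"method": "play_rows", "body": {"translation": [[0.1,13.4,-0.4],[0.1,13.4,-0.4],[0.1,13.4,-0.4],[0.1,13.4,-0.4],[0.2,13.4,-0.4],[0.2,13.4,-0.4],[0.2,13.4,-0.4],[0.2,10,-0.4],[0,0,0],[0,0,0]], "turn": [[0,0.001,0],[0,0.001,0],[0,0.001,0],[0,0.001,0],[0,0.001,0],[0,0.001,0],[0,0.001,0],[0,0.001,0],[0,0,0],[0,0,0]], "fingers": [1,1,1,1,1,1,1,1,1,1]}}

```text
time: 2.7
position: [0.4466, 0.0209, 0.0166]
tool_rot: [-1.242, 1.158, -1.157]
ft_force: [-0.1, 0.0, 0.3]
grip_width: 1.003
```

```bash
python3 - <<'E'
from plan import *
crop('side',310,190,110,80,7,'s3.png')
rows((.4464,.02,.013),3.74,2,1)
E
```

```text
t 2.75 p [0.4473 0.0207 0.0172] zyaw 4.03 ydown [ 0.0005  0.0003 -1.    ] F [ 0.5 -0.   1. ] T [-0.11  0.01 -0.03] g 1.004 q [-0.59  0.11  0.51  2.17 -0.07  0.87  0.03]
translation [[0.3, 2.1, -0.5], [0.4, 2.1, -0.5]]
turn each [-0.0, 0.003, -0.0] end [0.4464 0.02   0.013 ] max mm 2.195449840010015 deg 0.17188733853924698
```

View pics/s3.png

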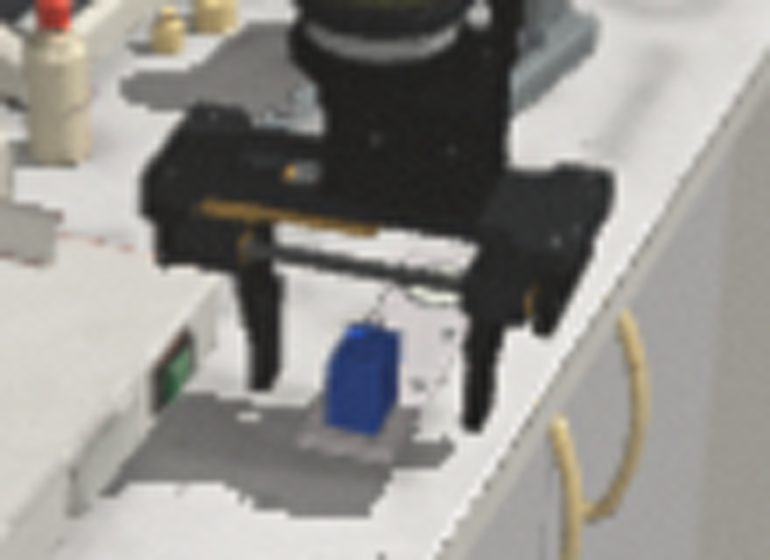

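The fingers straddle the grip, clear of the base on the left. I'll lower 3 mm and close.

Call:
{"method": "play_rows", "body": {"translation": [[0,1.5,-0.4],[0,1.5,-0.4],[0,0,0],[0,0,0],[0,0,0],[0,0,0],[0,0,0],[0,0,0],[0,0,0],[0,0,0]], "turn": [[0,0.003,0],[0,0.003,0],[0,0,0],[0,0,0],[0,0,0],[0,0,0],[0,0,0],[0,0,0],[0,0,0],[0,0,0]], "fingers": [1,1,0.5,0,-0.3,-0.5,-0.7,-1,-1,-1], "grip_force": 40}}

```text
time: 3.58
position: [0.4462, 0.02, 0.0138]
tool_rot: [-1.238, 1.163, -1.163]
ft_force: [0.4, -0.5, 0.0]
grip_width: 0.478
```

```bash
python3 - <<'E'
from plan import *
st()
crop('top',300,255,160,100,5,'t1.png')
E
```

```text
t 3.58 p [0.4462 0.02   0.0138] zyaw 3.61 ydown [ 0.0001  0.     -1.    ] F [ 0.4 -0.5  0. ] T [-0.12  0.07 -0.04] g 0.478 q [-0.59  0.12  0.51  2.17 -0.08  0.87  0.03]
```

View pics/t1.png

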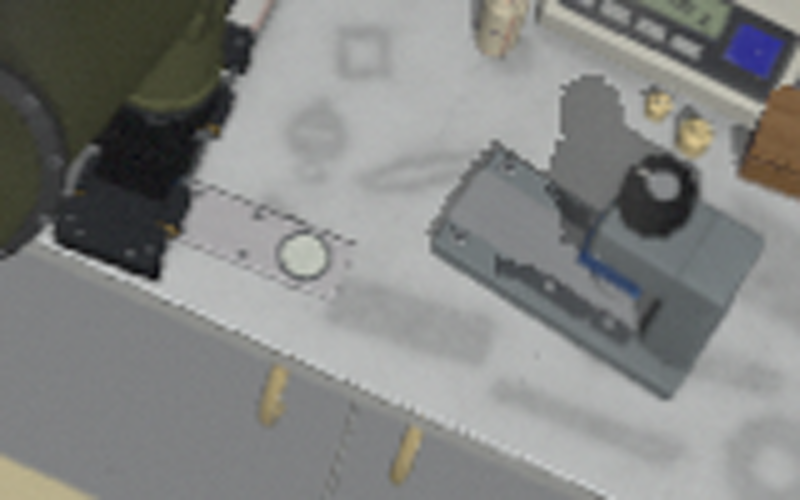

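The fingers are still closing (opening 0.478, and the block should stop them near 0.28). I'll give them more time.

Call:
{"method": "play_rows", "body": {"translation": [[0,0,0],[0,0,0],[0,0,0],[0,0,0],[0,0,0],[0,0,0],[0,0,0],[0,0,0],[0,0,0],[0,0,0]], "turn": [[0,0,0],[0,0,0],[0,0,0],[0,0,0],[0,0,0],[0,0,0],[0,0,0],[0,0,0],[0,0,0],[0,0,0]], "fingers": [-1,-1,-1,-1,-1,-1,-1,-1,-1,-1]}}

```text
time: 4.47
position: [0.4464, 0.0201, 0.0138]
tool_rot: [-1.238, 1.162, -1.163]
ft_force: [1.5, 0.8, -1.1]
grip_width: 0.272
```

```bash
python3 - <<'E'
from plan import *
from fit import *
st()
i=ctrl.get_image('top');cv2.imwrite('pics/t2f.png',i)
u,v,f=370,265,8
k=[.520,-.2946,-1.7592]
for q,nm in((k,'a'),([.5205,-.2935,-1.745],'b')):
    z=cv2.resize(i[v:v+75,u:u+95],None,fx=f,fy=f,interpolation=cv2.INTER_CUBIC)
    draw(z,'top',CL,q,u,v,f,(0,0,255));circ(z,'top',q,.0225,.185,u,v,f,(0,255,255))
    cv2.imwrite(f'pics/ov{nm}.png',z)
E
```

```text
t 4.47 p [0.4464 0.0201 0.0138] zyaw 3.62 ydown [ 0.0005  0.0001 -1.    ] F [ 1.5  0.8 -1.1] T [ 0.13 -0.28  0.  ] g 0.272 q [-0.59  0.12  0.51  2.17 -0.08  0.87  0.03]
```

View pics/ova.png

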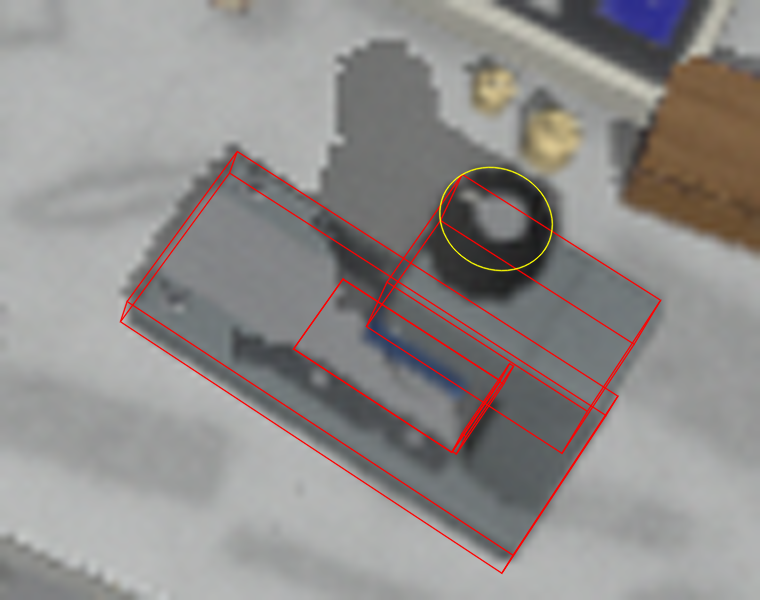

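View pics/ovb.png

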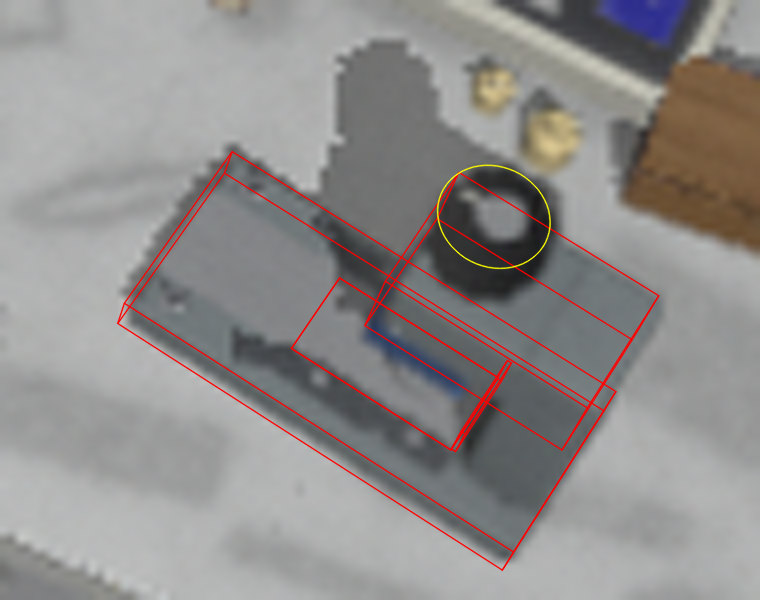

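The grip is firm at 0.272, the block's width. The clamp overlay is within about 2 mm. Next I lift and carry the holder to the clamp mouth.

```bash
python3 - <<'E'
from plan import *
rows((.485,-.05,.072),0,8,0)
E
```

```text
t 4.52 p [0.4464 0.0201 0.0139] zyaw 3.62 ydown [ 0.0005  0.0002 -1.    ] F [ 1.8  1.5 -0.7] T [ 0.12 -0.36  0.02] g 0.275 q [-0.59  0.12  0.51  2.17 -0.08  0.87  0.03]
translation [[9.0, -7.0, 4.0], [9.0, -7.0, 4.0], [9.0, -7.0, 5.0], [9.0, -7.0, 4.0], [9.0, -8.0, 5.0], [9.0, -7.0, 5.0], [9.0, -8.0, 5.0], [8.0, -7.0, 4.0]]
turn each [-0.0, 0.008, -0.0] end [ 0.4849 -0.0496  0.0719] max mm 13.038404810405298 deg 0.4583662361046586
```

Call:
{"method": "play_rows", "body": {"translation": [[0,-10,0],[0,-12,0],[10,-12,4],[10,-12,5],[10,-10,6],[10,-2,6],[10,0,6],[10,0,6],[10,0,6],[0,0,0]], "turn": [[0,0,0],[0,0,0],[0,0.008,0],[0,0.008,0],[0,0.009,0],[0,0.009,0],[0,0.009,0],[0,0.009,0],[0,0.009,0],[0,0,0]], "fingers": [-1,-1,-1,-1,-1,-1,-1,-1,-1,-1]}}

```text
time: 5.35
position: [0.4885, -0.0516, 0.0712]
tool_rot: [-1.21, 1.21, -1.212]
ft_force: [0.0, -0.5, -2.7]
grip_width: 0.272
```

```bash
python3 - <<'E'
from plan import *
rows((.561,-.072,.072),-10.4,9,0)
E
```

```text
t 5.35 p [ 0.4885 -0.0516  0.0712] zyaw -0.1 ydown [-0.0002 -0.0023 -1.    ] F [ 0.  -0.5 -2.7] T [-0.04  0.1  -0.01] g 0.272 q [-0.5   0.13  0.59  2.03 -0.08  1.01  0.12]
translation [[2.0, -0.0, 8.0], [2.0, -0.0, 8.0], [2.0, -0.0, 8.0], [2.0, -0.0, 8.0], [2.0, -0.0, 8.0], [1.0, -0.0, 8.0], [1.0, -0.0, 9.0], [1.0, -0.0, 8.0], [1.0, -1.0, 9.0]]
turn each [0.0, 0.02, 0.0] end [ 0.5612 -0.0717  0.0723] max mm 9.1104335791443 deg 1.1459155902616465
```

Call:
{"method": "play_rows", "body": {"translation": [[2,0,8],[2,0,8],[2,0,8],[2,0,8],[2,0,8],[1,0,8],[1,0,9],[1,0,8],[1,0,8],[0,0,0]], "turn": [[0,0.02,0],[0,0.02,0],[0,0.02,0],[0,0.02,0],[0,0.02,0],[0,0.02,0],[0,0.02,0],[0,0.02,0],[0,0.02,0],[0,0,0]], "fingers": [-1,-1,-1,-1,-1,-1,-1,-1,-1,-1]}}

```text
time: 6.18
position: [0.5614, -0.0688, 0.072]
tool_rot: [-1.118, 1.338, -1.342]
ft_force: [0.7, -0.4, -3.3]
grip_width: 0.271
```

```bash
python3 - <<'E'
from plan import *
rows((.561,-.072,.0405),-10.4,8,1)
i=crop('top',350,250,110,80,7,'t3.png');cv2.imwrite('pics/t3f.png',i)
i=crop('side',290,130,130,95,6,'s4.png');cv2.imwrite('pics/s4f.png',i)
E
```

```text
t 6.18 p [ 0.5614 -0.0688  0.072 ] zyaw -10.28 ydown [ 0.0017 -0.001  -1.    ] F [ 0.7 -0.4 -3.3] T [ 0.02 -0.04 -0.01] g 0.271 q [-0.45  0.3   0.61  1.86 -0.2   1.04  0.06]
translation [[0.4, 3.9, 0.0], [0.4, 3.9, 0.0], [0.4, 3.9, 0.0], [0.4, 4.0, 0.0], [0.4, 3.9, 0.0], [0.4, 4.0, 0.0], [0.4, 3.9, 0.0], [0.4, 4.0, 0.1]]
turn each [-0.0, 0.0, 0.0] end [ 0.561  -0.072   0.0405] max mm 4.02119385257662 deg 0.0
```

View pics/t3.png

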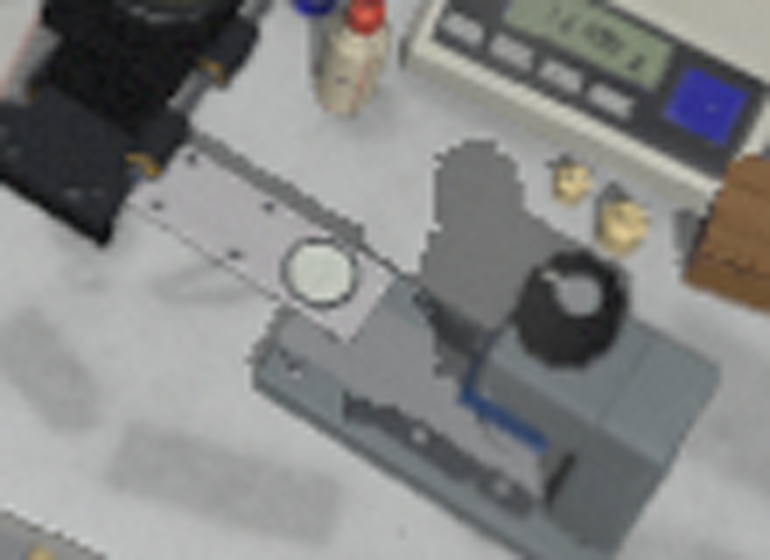

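View pics/s4.png

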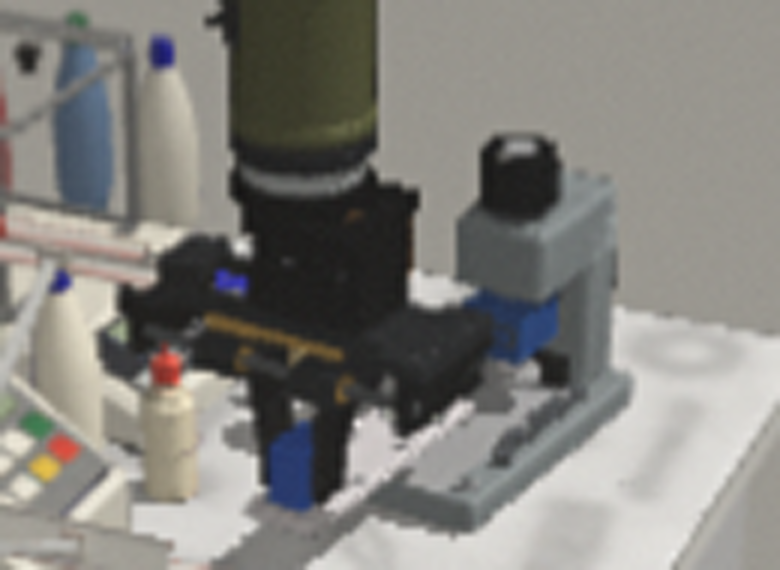

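```bash
python3 - <<'E'
from fit import *
k=[.5205,-.294,-1.752]
CL2=[box(-.12,.075,-.045,.045,0,.022),box(-.072,.03,-.0235,.0235,.022,.029),box(-.024,.07,-.03,.03,.1,.145)]
for n,fn,u,v,w,h,f in(('top','t3f',370,270,95,75,8),('side','s4f',345,140,65,85,9)):
    i=cv2.imread(f'pics/{fn}.png')
    z=cv2.resize(i[v:v+h,u:u+w],None,fx=f,fy=f,interpolation=cv2.INTER_CUBIC)
    draw(z,n,CL2,k,u,v,f,(0,0,255));circ(z,n,k,.0225,.185,u,v,f,(0,255,255));circ(z,n,k,.0225,.151,u,v,f,(0,255,255))
    cv2.imwrite(f'pics/c_{n}.png',z)
E
```

```text
(no output)
```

View pics/c_top.png

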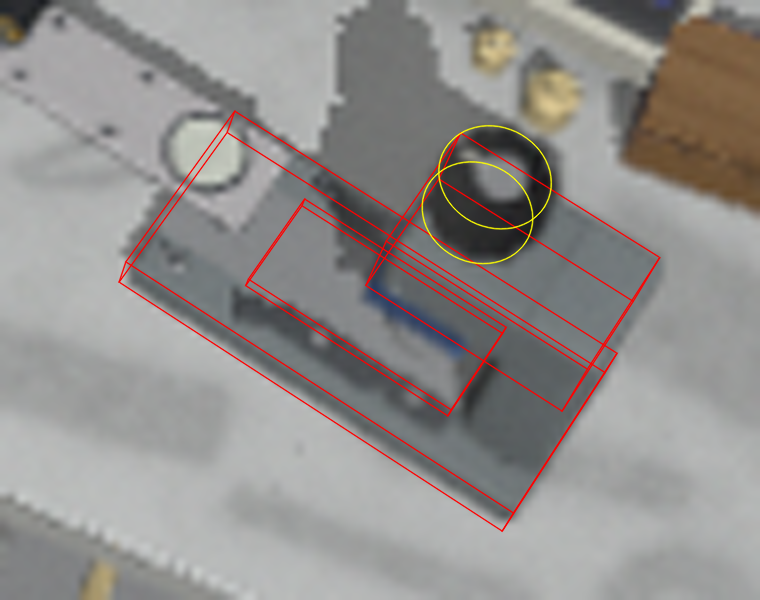

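View pics/c_side.png

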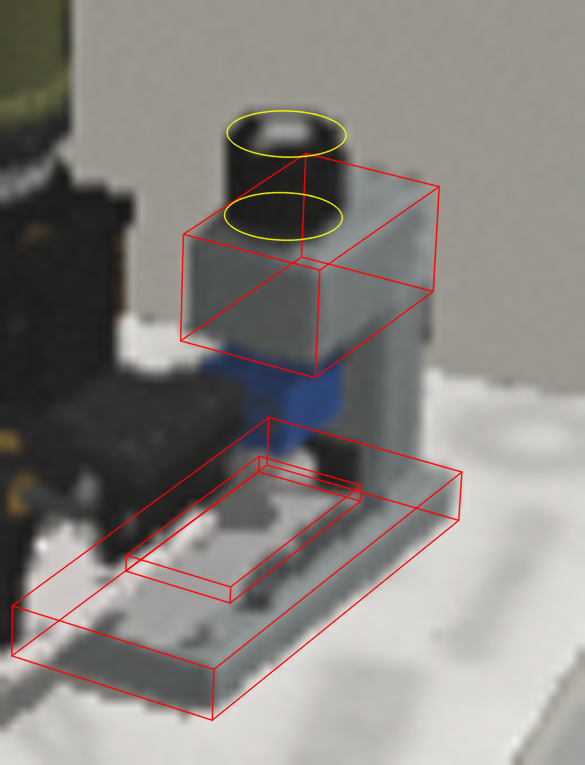

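```bash
python3 - <<'E'
from fit import *
a=[atz('top',(370+x/8-.44,270+y/8-.44),.0662) for x,y in((291,151),(239,231))];print(a,'mid',(a[0]+a[1])/2)
print('disc',atz('top',(370+204/8-.44,270+152/8-.44),.067))
for off in(0,-.0017): # yaw
    yaw=np.radians(-10.28-90)+ (-1.5055-np.radians(3.62-90))*1
print('heading if grasp offset kept',yaw); g=np.array([.5614,-.0688])
for y in(yaw,np.radians(-100.28)): print('nose pred',g+.145*np.array([np.cos(y),np.sin(y)]))
b=[atz('top',(370+x/8-.44,270+y/8-.44),.029) for x,y in((320,180),(232,295))];print('rail starts',b,(b[0]+b[1])/2)
R,t=frame([.5205,-.294,-1.752]);print('model',R@[-.072,0,0]+t)
E
```

```text
[array([ 0.5562, -0.2149,  0.0662]), array([ 0.5114, -0.2083,  0.0662])] mid [ 0.5338 -0.2116  0.0662]
disc [ 0.5389 -0.1813  0.067 ]
heading if grasp offset kept -1.748100766027212
nose pred [ 0.5358 -0.2115]
nose pred [ 0.5355 -0.2115]
rail starts [array([ 0.5679, -0.2307,  0.029 ]), array([ 0.5001, -0.2158,  0.029 ])] [ 0.534  -0.2233  0.029 ]
model [ 0.5335 -0.2232  0.    ]
```

```bash
python3 - <<'E'
from plan import *
rows((.563,-.073,.0395),-10.4,8,1)
E
```

```text
t 6.28 p [ 0.5595 -0.0684  0.0716] zyaw -10.21 ydown [-0.0006 -0.0002 -1.    ] F [-0.3 -0.3 -3.6] T [-0.03  0.09  0.  ] g 0.269 q [-0.45  0.3   0.61  1.86 -0.19  1.04  0.06]
translation [[0.5, 4.0, 0.5], [0.5, 4.0, 0.5], [0.5, 4.0, 0.5], [0.5, 4.0, 0.6], [0.5, 4.0, 0.5], [0.5, 4.0, 0.6], [0.4, 4.0, 0.5], [0.5, 4.1, 0.6]]
turn each [0.0, 0.0, 0.0] end [ 0.563  -0.073   0.0395] max mm 4.173727350941841 deg 0.0
```

Call:
{"method": "play_rows", "body": {"translation": [[0.5,4,0.5],[0.5,4,0.5],[0.5,4,0.5],[0.5,4,0.5],[0.5,4,0.5],[0.5,4,0.6],[0.5,4,0.6],[0.5,4,0.6],[0,0,0],[0,0,0]], "turn": [[0,0,0],[0,0,0],[0,0,0],[0,0,0],[0,0,0],[0,0,0],[0,0,0],[0,0,0],[0,0,0],[0,0,0]], "fingers": [-1,-1,-1,-1,-1,-1,-1,-1,-1,-1]}}

```text
time: 7.12
position: [0.5629, -0.073, 0.0394]
tool_rot: [-1.12, 1.34, -1.339]
ft_force: [0.3, 0.0, -2.8]
grip_width: 0.273
```

```bash
python3 - <<'E'
from plan import *
st()
i=crop('top',370,270,95,75,8,'t4.png');cv2.imwrite('pics/t4f.png',i)
crop('side',320,160,90,75,8,'s5.png')
st()
E
```

```text
t 7.12 p [ 0.5629 -0.073   0.0394] zyaw -10.2 ydown [-0.0006 -0.0001 -1.    ] F [ 0.3  0.  -2.8] T [0.01 0.07 0.03] g 0.273 q [-0.43  0.35  0.6   1.87 -0.23  0.99  0.09]
t 7.22 p [ 0.5632 -0.073   0.0399] zyaw -10.2 ydown [ 0.0003  0.0001 -1.    ] F [ 0.1  0.1 -2.5] T [ 0.02  0.07 -0.04] g 0.273 q [-0.43  0.35  0.6   1.87 -0.23  0.99  0.09]
```

View pics/t4.png

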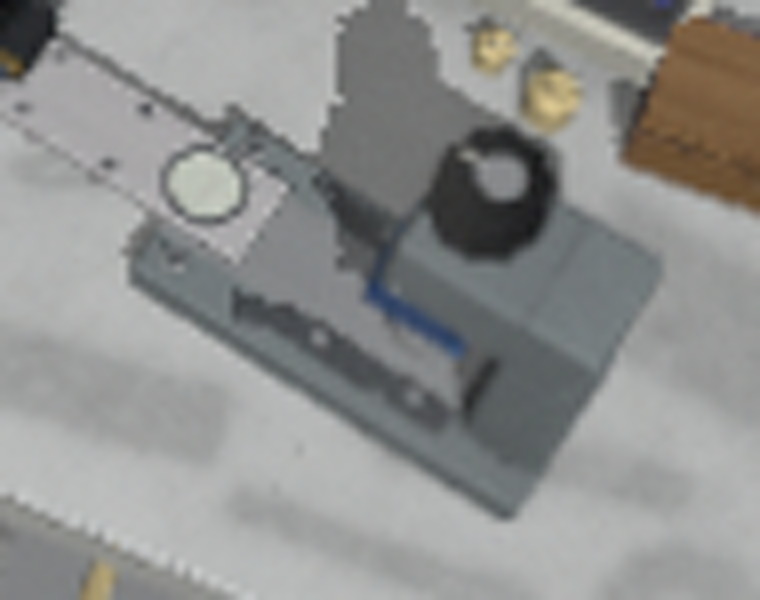

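View pics/s5.png

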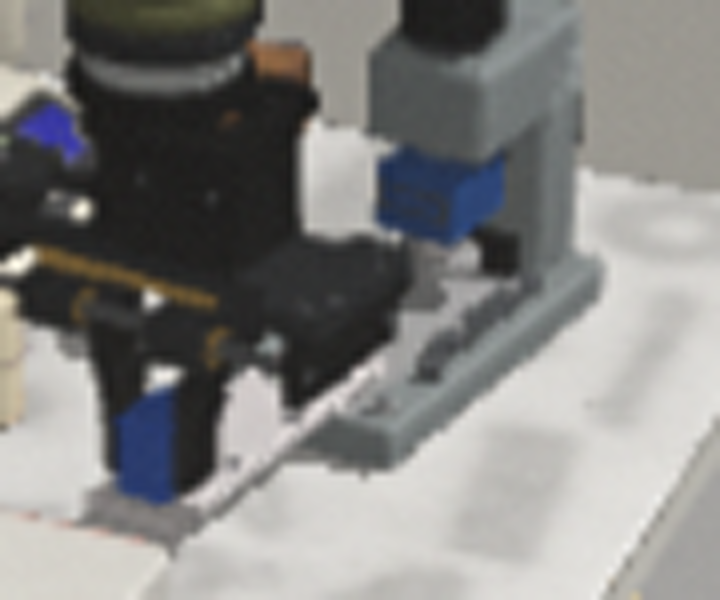

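The nose edge runs (288,188)–(240,263). It is centred on the rail mouth to about 1 mm and just in front of it. I'll start the insertion, sinking slightly.

Call:
{"method": "play_rows", "body": {"translation": [[4,0.4,-0.1],[5,0.4,-0.1],[5,0.4,-0.1],[5,0.4,0],[5,0.4,0],[5,0.4,0],[5,0.2,0],[5,0,0],[3,0,0],[0,0,0]], "turn": [[0,0,0],[0,0,0],[0,0,0],[0,0,0],[0,0,0],[0,0,0],[0,0,0],[0,0,0],[0,0,0],[0,0,0]], "fingers": [-1,-1,-1,-1,-1,-1,-1,-1,-1,-1]}}

```text
time: 8.05
position: [0.5551, -0.1154, 0.0373]
tool_rot: [-1.119, 1.34, -1.341]
ft_force: [0.3, -0.2, -3.4]
grip_width: 0.273
```

```bash
python3 - <<'E'
from plan import *
i=crop('top',370,270,95,75,8,'t5.png')
st()
E
```

```text
t 8.1 p [ 0.5553 -0.1147  0.0372] zyaw -10.25 ydown [ 0.0001 -0.     -1.    ] F [-0.1  0.2 -3.1] T [ 0.    0.02 -0.04] g 0.272 q [-0.36  0.35  0.61  1.88 -0.24  0.98  0.17]
```

View pics/t5.png

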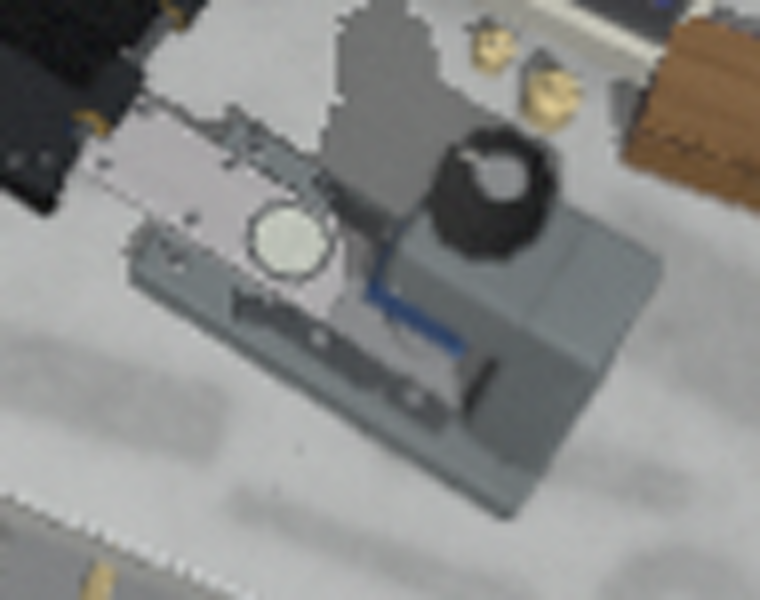

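The nose is between the rails, with no side force. I'll continue while settling onto the bed.

Call:
{"method": "play_rows", "body": {"translation": [[5,0.2,0],[5,0.2,0],[5,0.2,0],[5,0.2,0],[5,0.2,0],[5,0.1,0],[4,0.1,0],[3,0,0],[2,0,0],[0,0,0]], "turn": [[0,0,0],[0,0,0],[0,0,0],[0,0,0],[0,0,0],[0,0,0],[0,0,0],[0,0,0],[0,0,0],[0,0,0]], "fingers": [-1,-1,-1,-1,-1,-1,-1,-1,-1,-1]}}

```text
time: 8.93
position: [0.5483, -0.1532, 0.036]
tool_rot: [-1.119, 1.339, -1.34]
ft_force: [0.8, 0.3, -3.3]
grip_width: 0.272
```

```bash
python3 - <<'E'
from plan import *
i=crop('top',370,270,95,75,8,'t6.png')
st()
E
```

```text
t 8.98 p [ 0.5484 -0.1529  0.036 ] zyaw -10.22 ydown [ 0.0001 -0.0001 -1.    ] F [ 0.8  0.3 -3. ] T [-0.12  0.07 -0.02] g 0.272 q [-0.3   0.36  0.62  1.87 -0.25  0.98  0.25]
```

View pics/t6.png

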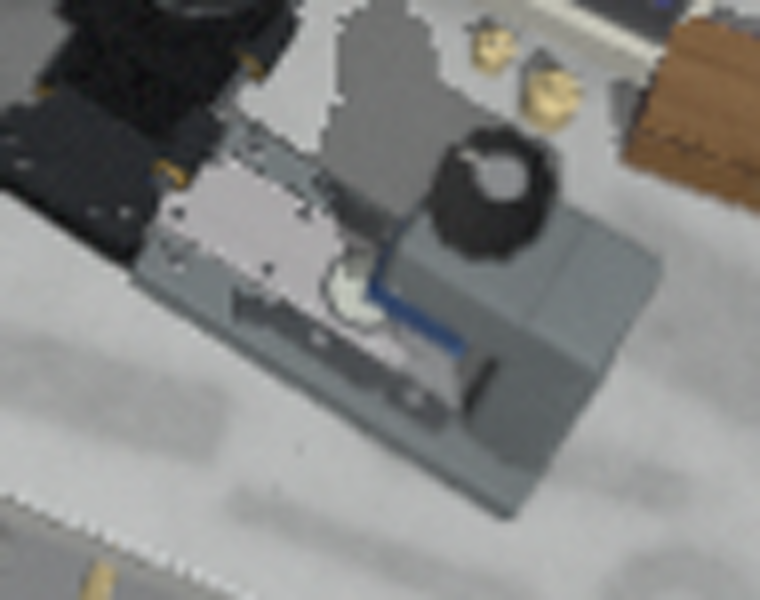

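Call:
{"method": "play_rows", "body": {"translation": [[2.5,0.1,0],[2.5,0.1,0],[2.5,0.1,0],[2.5,0.1,0],[2.5,0,0],[2.5,0,0],[2,0,0],[2,0,0],[1,0,0],[0,0,0]], "turn": [[0,0,0],[0,0,0],[0,0,0],[0,0,0],[0,0,0],[0,0,0],[0,0,0],[0,0,0],[0,0,0],[0,0,0]], "fingers": [-1,-1,-1,-1,-1,-1,-1,-1,-1,-1]}}

```text
time: 9.82
position: [0.5452, -0.1724, 0.0359]
tool_rot: [-1.119, 1.339, -1.339]
ft_force: [-0.5, 2.9, 3.4]
grip_width: 0.272
```

```bash
python3 -c "
from plan import *
st()"
```

```text
t 9.82 p [ 0.5452 -0.1724  0.0359] zyaw -10.2 ydown [ 0.0008  0.0001 -1.    ] F [-0.5  2.9  3.4] T [ 0.44  0.01 -0.05] g 0.272 q [-0.27  0.37  0.63  1.87 -0.26  0.98  0.29]
```

The vertical force went from −3 to +3.4 N, so the plate is resting on the bed. Now I creep forward.

Call:
{"method": "play_rows", "body": {"translation": [[0.8,-0.1,0],[0.8,0,0],[0.8,0,0],[0.8,0,0],[0.8,0,0],[0.8,0,0],[0.8,0,0],[0.7,0,0],[0,0,0],[0,0,0]], "turn": [[0,0,0],[0,0,0],[0,0,0],[0,0,0],[0,0,0],[0,0,0],[0,0,0],[0,0,0],[0,0,0],[0,0,0]], "fingers": [-1,-1,-1,-1,-1,-1,-1,-1,-1,-1]}}

```text
time: 10.65
position: [0.5441, -0.1785, 0.0359]
tool_rot: [-1.119, 1.339, -1.339]
ft_force: [1.1, 4.7, 4.8]
grip_width: 0.278
```

```bash
python3 -c "
from plan import *
st()"
```

```text
t 10.65 p [ 0.5441 -0.1785  0.0359] zyaw -10.19 ydown [ 0.0006  0.0001 -1.    ] F [1.1 4.7 4.8] T [ 0.85 -0.13  0.04] g 0.278 q [-0.26  0.37  0.63  1.87 -0.26  0.99  0.3 ]
```

Call:
{"method": "play_rows", "body": {"translation": [[0,-0.3,0],[0,0,0],[0.4,0,0],[0.4,0,0],[0.4,0,0],[0.4,0,0],[0.4,0,0],[0,0,0],[0,0,0],[0,0,0]], "turn": [[0,0,0],[0,0,0],[0,0,0],[0,0,0],[0,0,0],[0,0,0],[0,0,0],[0,0,0],[0,0,0],[0,0,0]], "fingers": [-1,-1,-1,-1,-1,-1,-1,-1,-1,-1]}}

```text
time: 11.48
position: [0.5433, -0.1806, 0.0359]
tool_rot: [-1.12, 1.339, -1.339]
ft_force: [1.3, 3.4, 3.4]
grip_width: 0.269
```

```bash
python3 -c "
from plan import *
st()"
```

```text
t 11.48 p [ 0.5433 -0.1806  0.0359] zyaw -10.2 ydown [-0.0001 -0.0001 -1.    ] F [1.3 3.4 3.4] T [ 0.7  -0.09  0.05] g 0.269 q [-0.26  0.37  0.63  1.87 -0.26  0.99  0.31]
```

Call:
{"method": "play_rows", "body": {"translation": [[0.4,0,0],[0.4,0,0],[0.4,0,0],[0.4,0,0],[0.4,0,0],[0.4,0,0],[0.4,0,0],[0,0,0],[0,0,0],[0,0,0]], "turn": [[0,0,0],[0,0,0],[0,0,0],[0,0,0],[0,0,0],[0,0,0],[0,0,0],[0,0,0],[0,0,0],[0,0,0]], "fingers": [-1,-1,-1,-1,-1,-1,-1,-1,-1,-1]}}

```text
time: 12.32
position: [0.543, -0.1825, 0.0359]
tool_rot: [-1.119, 1.34, -1.338]
ft_force: [1.4, 5.3, 3.2]
grip_width: 0.274
```

```bash
python3 - <<'E'
from plan import *
st()
crop('top',370,270,95,75,8,'t7.png')
E
```

```text
t 12.32 p [ 0.543  -0.1825  0.0359] zyaw -10.18 ydown [-0.0001  0.001  -1.    ] F [1.4 5.3 3.2] T [ 1.   -0.1  -0.03] g 0.274 q [-0.26  0.37  0.63  1.87 -0.26  0.99  0.31]
```

View pics/t7.png

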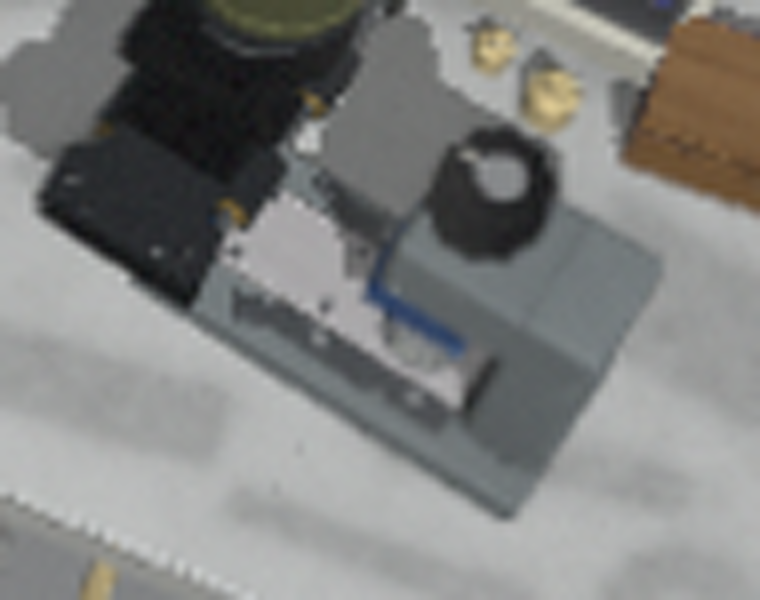

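The nose reaches the black stop at about (470,405) and the push force is rising. I'll push a little more.

Call:
{"method": "play_rows", "body": {"translation": [[0.4,0,0],[0.4,0,0],[0.4,0,0],[0.4,0,0],[0,0,0],[0,0,0],[0,0,0],[0,0,0],[0,0,0],[0,0,0]], "turn": [[0,0,0],[0,0,0],[0,0,0],[0,0,0],[0,0,0],[0,0,0],[0,0,0],[0,0,0],[0,0,0],[0,0,0]], "fingers": [-1,-1,-1,-1,-1,-1,-1,-1,-1,-1]}}

```text
time: 13.2
position: [0.543, -0.1825, 0.0359]
tool_rot: [-1.118, 1.34, -1.336]
ft_force: [-0.0, 6.6, 4.7]
grip_width: 0.269
```

```bash
python3 - <<'E'
from plan import *
st()
E
```

```text
t 13.2 p [ 0.543  -0.1825  0.0359] zyaw -10.13 ydown [-0.0001  0.003  -1.    ] F [-0.   6.6  4.7] T [ 1.51 -0.13 -0.12] g 0.269 q [-0.25  0.37  0.63  1.86 -0.26  0.99  0.31]
```

Call:
{"method": "play_rows", "body": {"translation": [[0.6,0,0],[0.6,0,0],[0.6,0,0],[0.6,0,0],[0.6,0,0],[0.6,0,0],[0,0,0],[0,0,0],[0,0,0],[0,0,0]], "turn": [[0,0,0],[0,0,0],[0,0,0],[0,0,0],[0,0,0],[0,0,0],[0,0,0],[0,0,0],[0,0,0],[0,0,0]], "fingers": [-1,-1,-1,-1,-1,-1,-1,-1,-1,-1]}}

```text
time: 14.03
position: [0.543, -0.1826, 0.0359]
tool_rot: [-1.117, 1.341, -1.331]
ft_force: [0.9, 14.4, 6.0]
grip_width: 0.273
```

```bash
python3 - <<'E'
from plan import *
st()
E
```

```text
t 14.03 p [ 0.543  -0.1826  0.0359] zyaw -10.01 ydown [-0.0002  0.0072 -1.    ] F [ 0.9 14.4  6. ] T [ 2.63 -0.15 -0.05] g 0.273 q [-0.25  0.37  0.63  1.86 -0.27  0.99  0.32]
```

Firmly home: 14 N with no movement at y = −0.1826. I'll ease off to a light push and release.

Call:
{"method": "play_rows", "body": {"translation": [[-1,-0.2,0],[-1,-0.2,0],[-1,0,0],[-0.7,0,0],[0,0,0],[0,0,0],[0,0,0],[0,0,0],[0,0,0],[0,0,0]], "turn": [[0,0,0],[0,0,0],[0,0,0],[0,0,0],[0,0,0],[0,0,0],[0,0,0],[0,0,0],[0,0,0],[0,0,0]], "fingers": [-1,-1,-1,-1,-1,-1,-0.3,0,0,0]}}

```text
time: 14.87
position: [0.5419, -0.1861, 0.0361]
tool_rot: [-1.12, 1.34, -1.341]
ft_force: [0.8, 1.2, -0.3]
grip_width: 0.458
```

```bash
python3 - <<'E'
from plan import *
st()
i=crop('side',320,130,110,80,7,'s8.png')
i=crop('top',370,270,95,75,8,'t8.png')
E
```

```text
t 14.87 p [ 0.5419 -0.1861  0.0361] zyaw -10.28 ydown [-0.0008 -0.0013 -1.    ] F [ 0.8  1.2 -0.3] T [-0.12  0.12 -0.01] g 0.458 q [-0.25  0.37  0.63  1.86 -0.26  0.99  0.31]
```

View pics/s8.png

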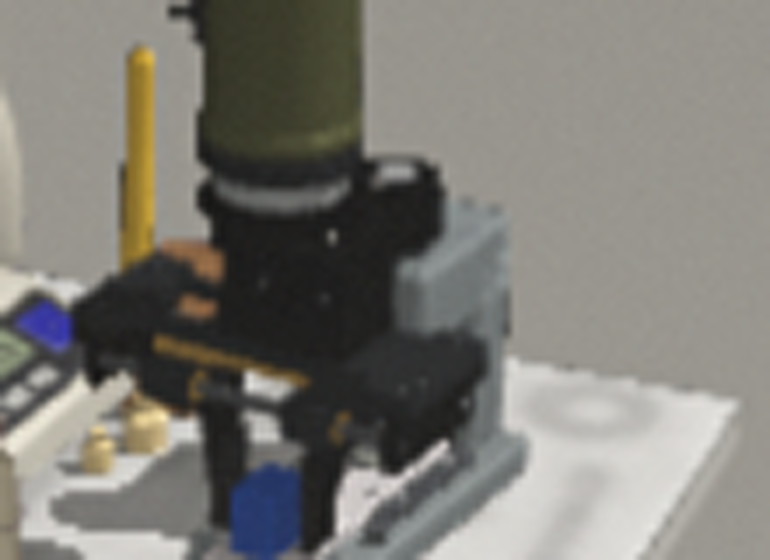

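View pics/t8.png

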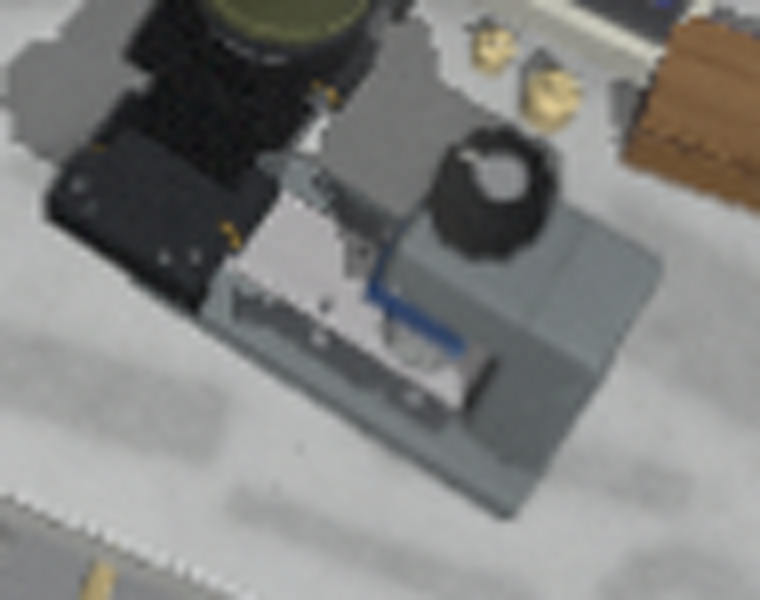

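The released holder stayed home against the stop. Now I lift straight up.

Call:
{"method": "play_rows", "body": {"translation": [[0,0,0],[-1,0,0],[-2,-5,0],[0,-20,0],[0,-35,0],[0,-38,0],[0,-38,0],[0,-38,0],[0,-25,0],[0,-12,0]], "turn": [[0,0,0],[0,0,0],[0,0,0],[0,0,0],[0,0,0],[0,0,0],[0,0,0],[0,-0.03,0],[0,-0.06,0],[0,-0.1,0]], "fingers": [0.2,0.4,0.6,0.8,1,1,1,1,1,1]}}

```text
time: 15.8
position: [0.5449, -0.1824, 0.2524]
tool_rot: [-1.212, 1.193, -1.202]
ft_force: [0.1, 0.4, -0.6]
grip_width: 0.996
```

```bash
python3 - <<'E'
from plan import *
s,M=st()
rows((.522,-.295,.235),np.degrees(np.arctan2(M[1,2],M[0,2]))+64,10,0)
i=crop('side',320,130,110,80,7,'s9.png')
E
```

```text
t 15.8 p [ 0.5449 -0.1824  0.2524] zyaw 0.86 ydown [ 0.007  -0.0008 -1.    ] F [ 0.1  0.4 -0.6] T [-0.06  0.03  0.03] g 0.996 q [-0.32  0.16  0.67  1.63 -0.1   1.38  0.38]
t 15.8 p [ 0.5449 -0.1824  0.2524] zyaw 0.86 ydown [ 0.007  -0.0008 -1.    ] F [ 0.1  0.4 -0.6] T [-0.06  0.03  0.03] g 0.996 q [-0.32  0.16  0.67  1.63 -0.1   1.38  0.38]
translation [[11.0, 2.0, -2.0], [11.0, 2.0, -4.0], [10.0, 2.0, -5.0], [10.0, 2.0, -6.0], [9.0, 2.0, -7.0], [8.0, 2.0, -8.0], [7.0, 1.0, -9.0], [6.0, 2.0, -10.0], [5.0, 1.0, -10.0], [5.0, 2.0, -11.0]]
turn each [-0.001, -0.112, 0.0] end [ 0.5224 -0.2949  0.2346] max mm 12.24744871391589 deg 6.417383085097642
```

View pics/s9.png

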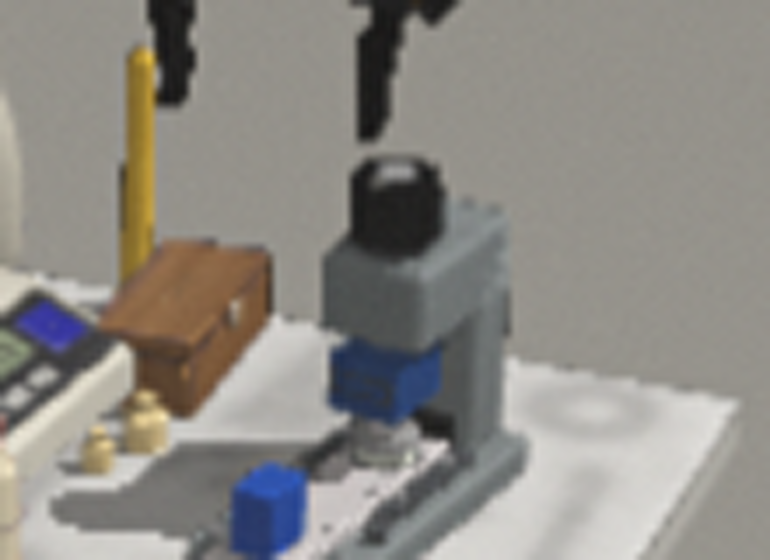

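The holder sits in the clamp and the knob is free. Next I move above the knob while winding the wrist back.

Call:
{"method": "play_rows", "body": {"translation": [[11,2,-2],[11,2,-4],[10,2,-5],[10,2,-6],[9,2,-7],[8,2,-8],[7,1,-9],[6,2,-10],[5,1,-10],[5,2,-11]], "turn": [[0,-0.112,0],[0,-0.112,0],[0,-0.112,0],[0,-0.112,0],[0,-0.112,0],[0,-0.112,0],[0,-0.112,0],[0,-0.112,0],[0,-0.112,0],[0,-0.112,0]], "fingers": [1,1,1,1,1,1,1,1,1,1]}}

```text
time: 16.68
position: [0.5198, -0.2942, 0.2286]
tool_rot: [-1.543, 0.342, -0.341]
ft_force: [0.6, 0.3, -0.1]
grip_width: 0.998
```

```bash
python3 - <<'E'
from plan import *
s,M=st()
rows((.522,-.295,.235),np.degrees(np.arctan2(M[1,2],M[0,2]))+30,6,1)
E
```

```text
t 16.68 p [ 0.5198 -0.2942  0.2286] zyaw 65.06 ydown [-0.0009  0.0006 -1.    ] F [ 0.6  0.3 -0.1] T [-0.01 -0.02  0.02] g 0.998 q [-0.06  0.23  0.62  1.6  -0.14  1.36  1.72]
t 16.68 p [ 0.5198 -0.2942  0.2286] zyaw 65.06 ydown [-0.0009  0.0006 -1.    ] F [ 0.6  0.3 -0.1] T [-0.01 -0.02  0.02] g 0.998 q [-0.06  0.23  0.62  1.6  -0.14  1.36  1.72]
translation [[0.4, -1.1, 0.0], [0.4, -1.1, 0.0], [0.4, -1.1, -0.0], [0.4, -1.0, -0.1], [0.4, -1.1, -0.1], [0.3, -1.0, -0.0]]
turn each [-0.0, -0.087, -0.0] end [ 0.522 -0.295  0.235] max mm 1.174734012447073 deg 4.984732817638162
```

Call:
{"method": "play_rows", "body": {"translation": [[0.4,0,0],[0.4,0,0],[0.4,0,0],[0.4,0,0],[0.4,0,0],[0.3,0,0],[0,0,0],[0,0,0],[0,0,0],[0,0,0]], "turn": [[0,-0.09,0],[0,-0.09,0],[0,-0.09,0],[0,-0.09,0],[0,-0.09,0],[0,-0.09,0],[0,0,0],[0,0,0],[0,0,0],[0,0,0]], "fingers": [1,1,1,1,1,1,1,1,1,1]}}

```text
time: 17.52
position: [0.5224, -0.2946, 0.2292]
tool_rot: [-1.569, -0.078, 0.078]
ft_force: [0.3, 0.7, 0.6]
grip_width: 0.997
```

```bash
python3 - <<'E'
from plan import *
s,M=st()
i=crop('side',320,110,110,90,7,'s10.png');cv2.imwrite('pics/s10f.png',i)
s,M=st()
rows((.522,-.295,.157),np.degrees(np.arctan2(M[1,2],M[0,2])),8,1)
E
```

```text
t 17.52 p [ 0.5224 -0.2946  0.2292] zyaw 95.68 ydown [-0.0002  0.0001 -1.    ] F [0.3 0.7 0.6] T [0.02 0.01 0.02] g 0.997 q [-0.01  0.23  0.56  1.59 -0.12  1.36  2.24]
t 17.57 p [ 0.5224 -0.2946  0.2292] zyaw 95.71 ydown [-0.0002  0.0001 -1.    ] F [ 0.3 -0.1  0.7] T [ 0.   -0.    0.01] g 0.998 q [-0.01  0.23  0.56  1.59 -0.12  1.36  2.24]
t 17.57 p [ 0.5224 -0.2946  0.2292] zyaw 95.71 ydown [-0.0002  0.0001 -1.    ] F [ 0.3 -0.1  0.7] T [ 0.   -0.    0.01] g 0.998 q [-0.01  0.23  0.56  1.59 -0.12  1.36  2.24]
translation [[-0.1, 9.0, -0.0], [-0.1, 9.0, -0.1], [-0.0, 9.0, -0.0], [-0.1, 9.0, -0.1], [-0.0, 9.1, -0.0], [-0.1, 9.0, -0.1], [-0.0, 9.1, -0.0], [-0.1, 9.0, -0.1]]
turn each [-0.0, 0.0, -0.0] end [ 0.522 -0.295  0.157] max mm 9.1 deg 0.0
```

View pics/s10.png

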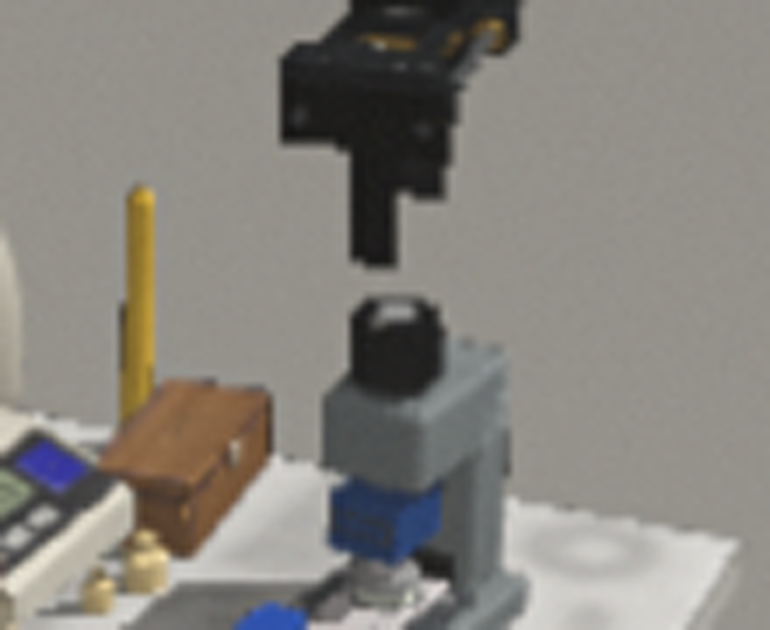

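Call:
{"method": "play_rows", "body": {"translation": [[-0.1,9,0],[-0.1,9,0],[0,9,0],[-0.1,9,0],[0,9,0],[-0.1,9,0],[0,9,0],[0,8,0],[0,0,0],[0,0,0]], "turn": [[0,0,0],[0,0,0],[0,0,0],[0,0,0],[0,0,0],[0,0,0],[0,0,0],[0,0,0],[0,0,0],[0,0,0]], "fingers": [1,1,1,1,1,1,1,1,1,1]}}

```text
time: 18.4
position: [0.5219, -0.2945, 0.1578]
tool_rot: [-1.569, -0.079, 0.08]
ft_force: [-0.3, 0.1, 0.4]
grip_width: 1.002
```

```bash
python3 - <<'E'
from plan import *
from fit import *
i=crop('side',345,110,70,80,9,'s11.png');cv2.imwrite('pics/s11f.png',i)
i=crop('top',390,250,80,70,9,'t11.png')
s,M=st()
print((proj('side',np.array(s['position'])+np.outer([-1,0,1],M[:,2]*.0435))-[345,110])*9)
E
```

```text
t 18.5 p [ 0.5225 -0.2949  0.1588] zyaw 95.8 ydown [ 0.0009 -0.0004 -1.    ] F [-0.3  0.3 -0.5] T [-0.01  0.   -0.01] g 1.001 q [ 0.01  0.27  0.55  1.68 -0.15  1.22  2.26]
[[301.9858 417.7415]
 [275.1243 460.6546]
 [247.1535 505.3344]]
```

View pics/s11.png

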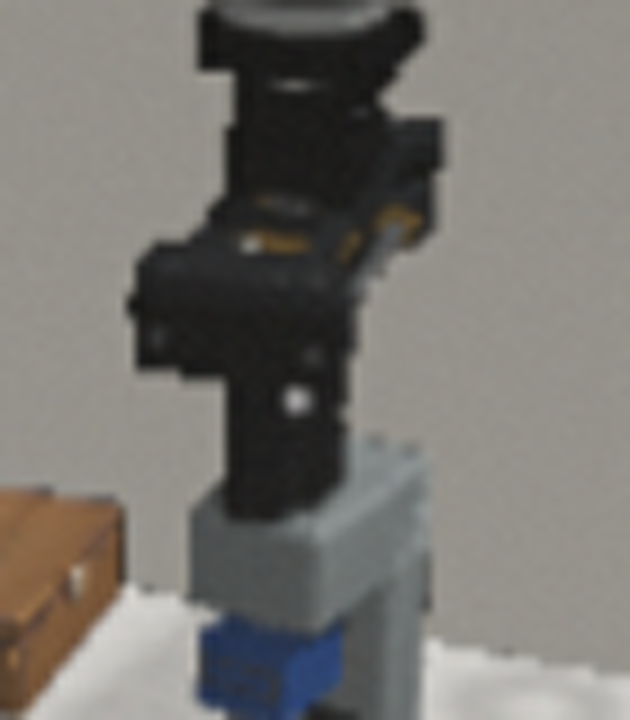

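View pics/t11.png

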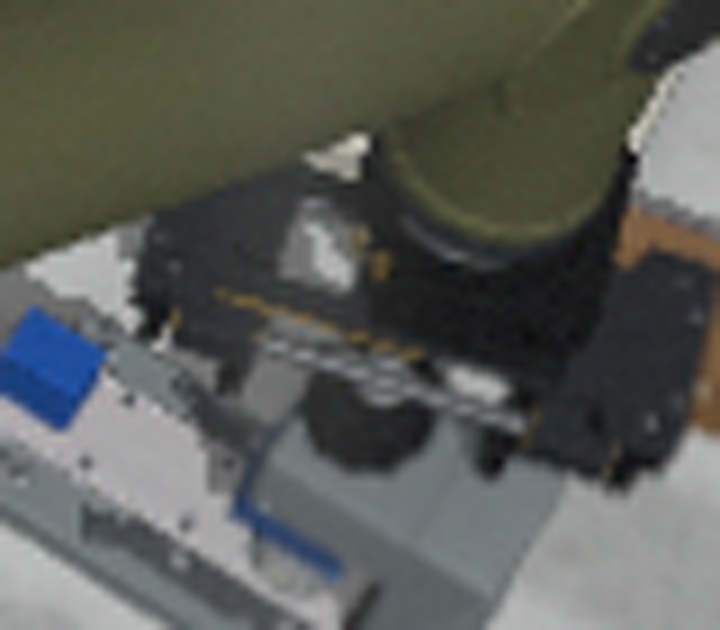

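The fingers straddle the knob, and the blue spring box at about (265,660) in the side crop is visible. Closing.

Call:
{"method": "play_rows", "body": {"translation": [[0,0,0],[0,0,0],[0,0,0],[0,0,0],[0,0,0],[0,0,0],[0,0,0],[0,0,0],[0,0,0],[0,0,0]], "turn": [[0,0,0],[0,0,0],[0,0,0],[0,0,0],[0,0,0],[0,0,0],[0,0,0],[0,0,0],[0,0,0],[0,0,0]], "fingers": [0.5,0,-0.5,-1,-1,-1,-1,-1,-1,-1], "grip_force": 40}}

```text
time: 19.33
position: [0.5223, -0.2964, 0.1584]
tool_rot: [-1.572, -0.08, 0.078]
ft_force: [2.1, -5.3, -3.2]
grip_width: 0.509
```

```bash
python3 - <<'E'
from plan import *
s,M=st()
E
```

```text
t 19.33 p [ 0.5223 -0.2964  0.1584] zyaw 95.75 ydown [ 0.0012 -0.0027 -1.    ] F [ 2.1 -5.3 -3.2] T [-0.9  -0.45  0.13] g 0.509 q [ 0.01  0.28  0.55  1.68 -0.15  1.22  2.26]
```

The knob is held, opening 0.509 for 44 mm. I'll recentre by 1.5 mm and turn 1.15 rad clockwise, which can't reach the pop point yet.

Call:
{"method": "play_rows", "body": {"translation": [[0,0,-1.5],[0,0,0],[0,0,0],[0,0,0],[0,0,0],[0,0,0],[0,0,0],[0,0,0],[0,0,0],[0,0,0]], "turn": [[0,0,0],[0,0.1,0],[0,0.12,0],[0,0.12,0],[0,0.12,0],[0,0.12,0],[0,0.12,0],[0,0.12,0],[0,0.12,0],[0,0.1,0]], "fingers": [-1,-1,-1,-1,-1,-1,-1,-1,-1,-1]}}

```text
time: 20.17
position: [0.5227, -0.2956, 0.1584]
tool_rot: [-1.442, 0.736, -0.736]
ft_force: [1.3, -1.1, -0.0]
grip_width: 0.505
```

```bash
python3 - <<'E'
from plan import *
s,M=st()
i=crop('side',345,150,60,60,10,'s12.png');cv2.imwrite('pics/s12f.png',i)
E
```

```text
t 20.17 p [ 0.5227 -0.2956  0.1584] zyaw 35.92 ydown [ 0.0005  0.0008 -1.    ] F [ 1.3 -1.1 -0. ] T [-0.25 -0.21  0.15] g 0.505 q [-0.12  0.3   0.7   1.69 -0.21  1.23  1.26]
```

View pics/s12.png

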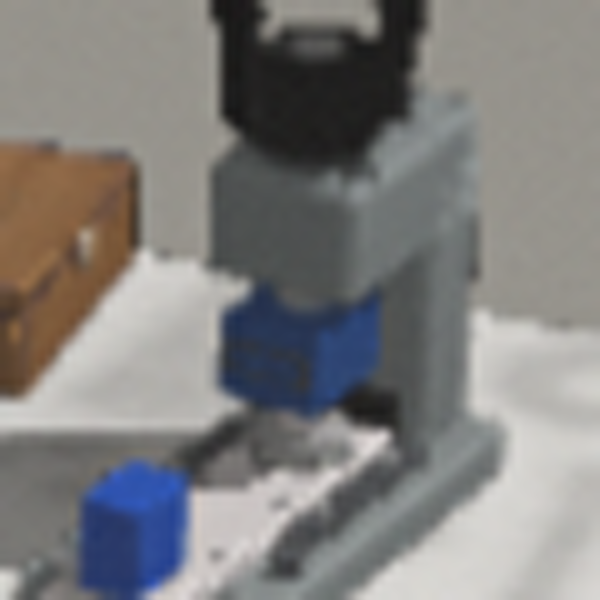

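The box has moved down and the tab slot at about (265,365) is still flush. I turn another 0.8 rad; the knob stays below 2.35, under the earliest pop at 2.55.

Call:
{"method": "play_rows", "body": {"translation": [[0,0,0],[0,0,0],[0,0,0],[0,0,0],[0,0,0],[0,0,0],[0,0,0],[0,0,0],[0,0,0],[0,0,0]], "turn": [[0,0.1,0],[0,0.1,0],[0,0.1,0],[0,0.1,0],[0,0.1,0],[0,0.1,0],[0,0.1,0],[0,0.1,0],[0,0,0],[0,0,0]], "fingers": [-1,-1,-1,-1,-1,-1,-1,-1,-1,-1]}}

```text
time: 21.05
position: [0.5234, -0.2955, 0.1584]
tool_rot: [-1.126, 1.327, -1.329]
ft_force: [4.0, -0.4, -2.4]
grip_width: 0.513
```

```bash
python3 - <<'E'
from plan import *
s,M=st()
i=crop('side',345,150,60,60,10,'s13.png');cv2.imwrite('pics/s13f.png',i)
E
```

```text
t 21.05 p [ 0.5234 -0.2955  0.1584] zyaw -9.36 ydown [ 0.0018  0.0004 -1.    ] F [ 4.  -0.4 -2.4] T [-0.24 -0.9  -0.14] g 0.513 q [-0.22  0.33  0.84  1.69 -0.26  1.24  0.52]
```

View pics/s13.png

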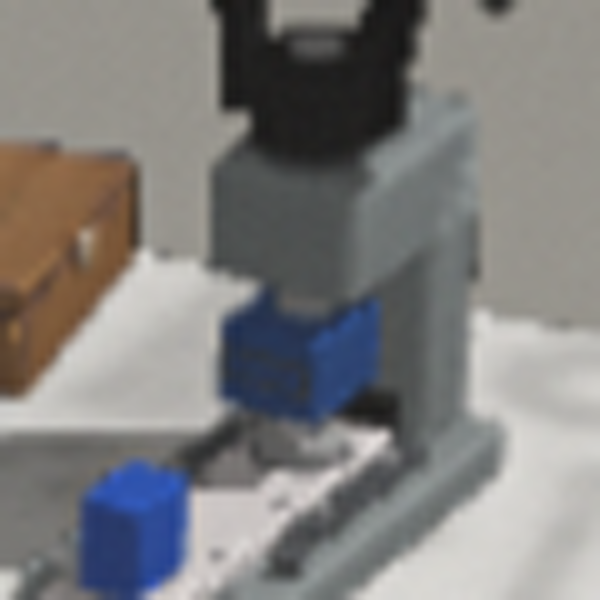

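Still flush; the box is lower. Now smaller steps, with a picture after each.

Call:
{"method": "play_rows", "body": {"translation": [[0,0,1],[0,0,0],[0,0,0],[0,0,0],[0,0,0],[0,0,0],[0,0,0],[0,0,0],[0,0,0],[0,0,0]], "turn": [[0,0.05,0],[0,0.05,0],[0,0.05,0],[0,0.05,0],[0,0.05,0],[0,0.05,0],[0,0,0],[0,0,0],[0,0,0],[0,0,0]], "fingers": [-1,-1,-1,-1,-1,-1,-1,-1,-1,-1]}}

```text
time: 21.93
position: [0.5237, -0.2956, 0.1584]
tool_rot: [-0.951, 1.544, -1.542]
ft_force: [3.5, 1.9, 0.2]
grip_width: 0.508
```

```bash
python3 - <<'E'
from plan import *
s,M=st()
i=crop('side',345,150,60,60,10,'s14.png');cv2.imwrite('pics/s14f.png',i)
E
```

```text
t 21.93 p [ 0.5237 -0.2956  0.1584] zyaw -26.68 ydown [ 0.0006  0.0011 -1.    ] F [3.5 1.9 0.2] T [ 0.33 -0.75  0.05] g 0.508 q [-0.26  0.35  0.89  1.69 -0.28  1.24  0.23]
```

View pics/s14.png

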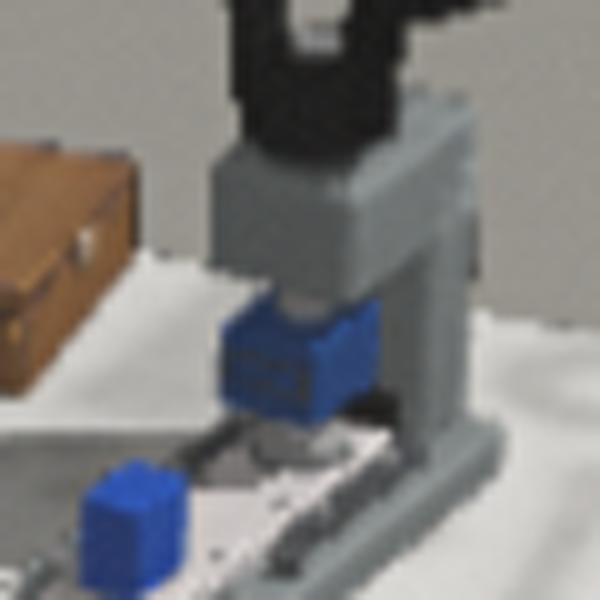

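Call:
{"method": "play_rows", "body": {"translation": [[0,0,0],[0,0,0],[0,0,0],[0,0,0],[0,0,0],[0,0,0],[0,0,0],[0,0,0],[0,0,0],[0,0,0]], "turn": [[0,0.05,0],[0,0.05,0],[0,0.05,0],[0,0.05,0],[0,0.05,0],[0,0.05,0],[0,0,0],[0,0,0],[0,0,0],[0,0,0]], "fingers": [-1,-1,-1,-1,-1,-1,-1,-1,-1,-1]}}

```text
time: 22.82
position: [0.5239, -0.2958, 0.1584]
tool_rot: [-0.743, 1.747, -1.746]
ft_force: [4.3, 1.7, -1.3]
grip_width: 0.511
```

```bash
python3 - <<'E'
from plan import *
s,M=st()
i=crop('side',345,150,60,60,10,'s15.png');cv2.imwrite('pics/s15f.png',i)
E
```

```text
t 22.82 p [ 0.5239 -0.2958  0.1584] zyaw -43.87 ydown [ 0.0011  0.0007 -1.    ] F [ 4.3  1.7 -1.3] T [ 0.33 -1.   -0.12] g 0.511 q [-0.3   0.37  0.95  1.69 -0.31  1.25 -0.04]
```

View pics/s15.png

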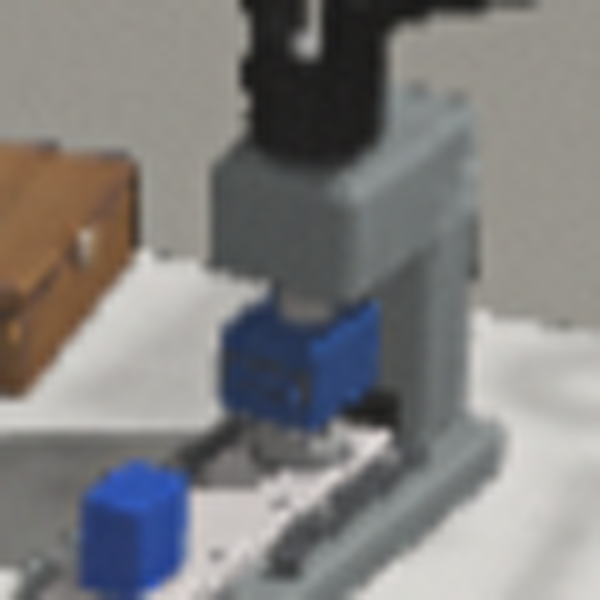

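Still flush at 2.44 rad of turning. Next 0.25.

Call:
{"method": "play_rows", "body": {"translation": [[0,0,0.5],[0,0,0],[0,0,0],[0,0,0],[0,0,0],[0,0,0],[0,0,0],[0,0,0],[0,0,0],[0,0,0]], "turn": [[0,0.05,0],[0,0.05,0],[0,0.05,0],[0,0.05,0],[0,0.05,0],[0,0,0],[0,0,0],[0,0,0],[0,0,0],[0,0,0]], "fingers": [-1,-1,-1,-1,-1,-1,-1,-1,-1,-1]}}

```text
time: 23.7
position: [0.5241, -0.296, 0.1584]
tool_rot: [-0.543, 1.907, -1.906]
ft_force: [3.9, 3.4, -0.7]
grip_width: 0.508
```

```bash
python3 - <<'E'
from plan import *
s,M=st()
i=crop('side',345,150,60,60,10,'s16.png');cv2.imwrite('pics/s16f.png',i)
E
```

```text
t 23.7 p [ 0.5241 -0.296   0.1584] zyaw -58.14 ydown [ 0.0007  0.0012 -1.    ] F [ 3.9  3.4 -0.7] T [ 0.47 -0.87 -0.12] g 0.508 q [-0.33  0.38  1.    1.69 -0.34  1.26 -0.27]
```

View pics/s16.png

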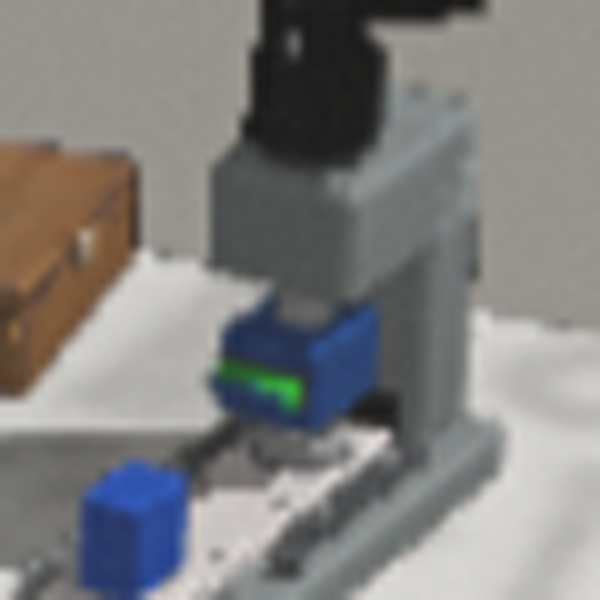

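The tab popped out and shows green at about (260,385). I stop turning and release.

Call:
{"method": "play_rows", "body": {"translation": [[0,0,0],[0,0,0],[0,0,0],[0,0,0],[0,0,0],[0,0,0],[0,0,0],[0,0,0],[0,0,0],[0,0,0]], "turn": [[0,0,0],[0,0,0],[0,0,0],[0,0,0],[0,0,0],[0,0,0],[0,0,0],[0,0,0],[0,0,0],[0,0,0]], "fingers": [0.1,0.2,0.4,0.6,0.8,1,1,1,1,1]}}

```text
time: 24.58
position: [0.5236, -0.2967, 0.1583]
tool_rot: [-0.542, 1.909, -1.909]
ft_force: [0.2, -0.3, 0.8]
grip_width: 0.987
```

Call:
{"method": "play_rows", "body": {"translation": [[0,-4,0],[0,-8,0],[0,-12,0],[0,-15,0],[0,-15,0],[0,-15,0],[0,-15,0],[0,-10,0],[0,-5,0],[0,0,0]], "turn": [[0,0,0],[0,0,0],[0,0,0],[0,0,0],[0,0,0],[0,0,0],[0,0,0],[0,0,0],[0,0,0],[0,0,0]], "fingers": [1,1,1,1,1,1,1,1,1,1]}}

```text
time: 25.42
position: [0.5242, -0.2972, 0.259]
tool_rot: [-0.539, 1.907, -1.909]
ft_force: [-0.1, -0.3, -0.2]
grip_width: 1.004
```

```bash
python3 - <<'E'
from plan import *
s,M=st()
i=crop('side',320,110,100,100,6,'s17.png');cv2.imwrite('pics/s17f.png',i)
i=crop('top',370,270,95,75,8,'t17.png');cv2.imwrite('pics/t17f.png',i)
st()
E
```

```text
t 25.42 p [ 0.5242 -0.2972  0.259 ] zyaw -58.33 ydown [ 0.0024 -0.0008 -1.    ] F [-0.1 -0.3 -0.2] T [-0.12  0.1   0.02] g 1.004 q [-0.37  0.31  1.04  1.55 -0.27  1.43 -0.32]
t 25.52 p [ 0.5235 -0.2965  0.2571] zyaw -58.32 ydown [-0.0002  0.0004 -1.    ] F [-0.6  0.5 -0.4] T [-0.03  0.1  -0.06] g 0.992 q [-0.37  0.31  1.04  1.56 -0.27  1.43 -0.32]
```

View pics/s17.png

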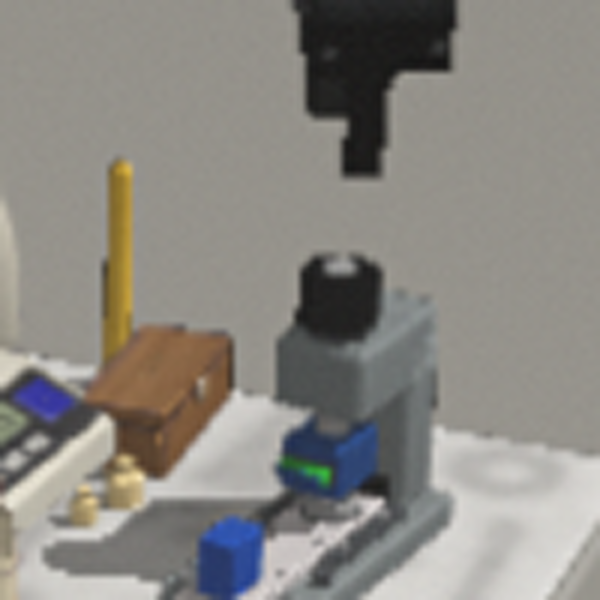

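View pics/t17.png

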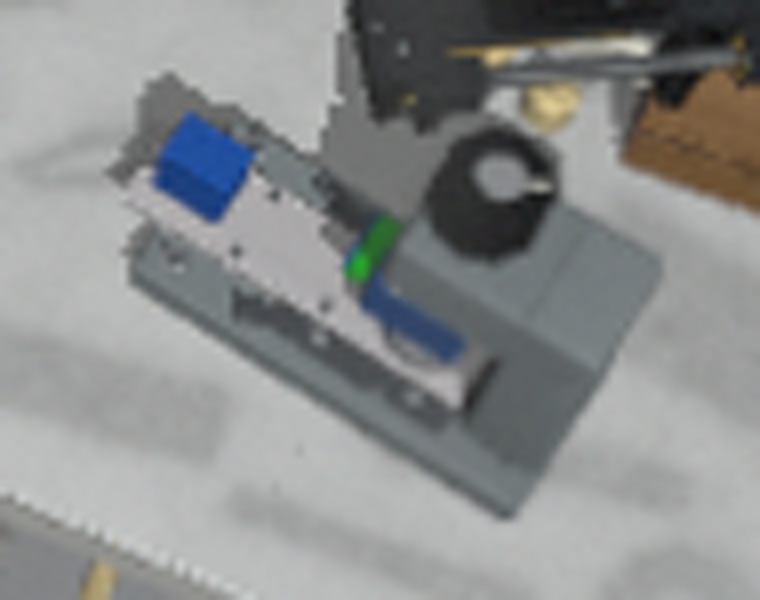

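```bash
python3 - <<'E'
from fit import *
i=cv2.imread('pics/t17f.png');u,v,f=370,270,8
z=cv2.resize(i[v:v+75,u:u+95],None,fx=f,fy=f,interpolation=cv2.INTER_CUBIC)
draw(z,'top',HOLD,[.5412,-.1826,-1.75],u,v,f,(0,0,255),.022)
cv2.imwrite('pics/fin.png',z)
E
```

```text
(no output)
```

View pics/fin.png

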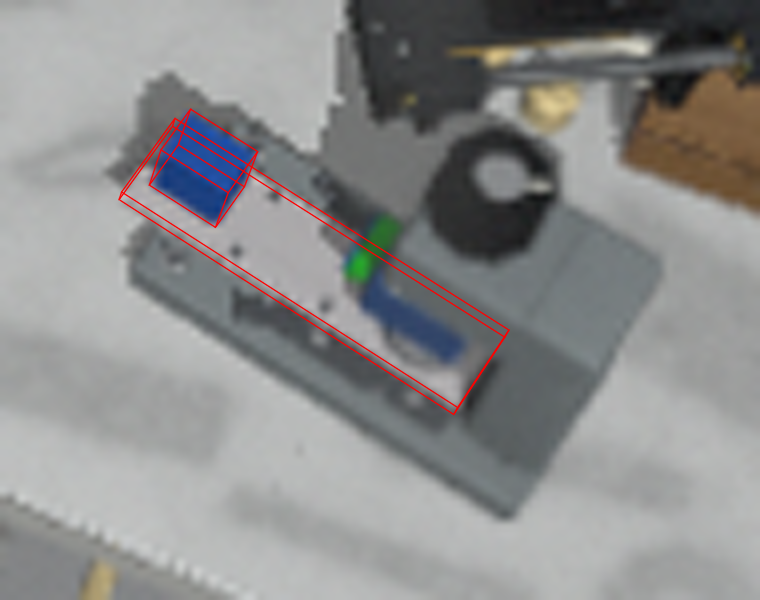

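The holder is exactly where it was pushed home, with its nose at the stop. The tab is green and the gripper is clear. Handing in.

```bash
python3 -c "
from bench import ctrl
print(ctrl.close_job())"
```

```text
the job is handed in; nothing more can be done
None
```

The holder is clamped with its nose home against the rubber stop, the tab shows green, and I handed the job in at about 25.5 s of the 72 s allowed.

- **Seating:** I gripped the holder by its blue grip and slid it along the bed between the rails. The last few millimetres went slowly, until it would move no further. The final push reached 14 N, more than the 6 to 10 N you called ample; I eased off before letting go.
- **Tightening:** I turned the knob about 2.7 rad clockwise in steps, with a picture after each. I stopped when the tab popped out green, then let go and lifted clear.
- **Last checks:** The overlay from the top camera matched the holder's home position to a millimetre or two. Both cameras showed green with no red, and the gripper hung free above the knob with about zero force. I saw nothing disturbed in the close-up pictures of the clamp, but I took no final picture of the whole bench.
- **Disagreements:** The top camera read about 1.8 mm low in x against the arm; I corrected for that. The clamp's base also looked a few millimetres narrower and lower than the given sizes, which did not affect the result.

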